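# Refit the water dispenser's spout and turn the supply back on

## Robot

A 6-joint arm with a two-finger parallel gripper is mounted at the origin on the work surface. World frame = base frame: x ahead of the robot, y to its left, z up, the work surface at z = 0. Lengths are in mm, angles in degrees, forces in N, time in s.
With the tool pointing down it reaches from about 350 to 850 mm from the base axis. Payload 8.1 kg.
Tool frame: the origin (TCP) lies midway between the tips of the shut fingers; the grasp point (between the pads) lies 19 mm behind it; z points along the fingers, y is the direction in which the jaws open and shut (so a half turn about z gives the same grasp; the last joint's range is limited). The gripper opens to 85 mm and grips with 20 to 120 N. Pads are 22 mm wide; open, the fingers measure 114 mm over their backs; the gripper's body (76 mm by 85 mm) begins 54 mm behind the grasp point. The pads swing forward as they close: fully open they stand 13 mm farther back than shut.
Start: joints at [-73.419, 7.471, 85.268, -0, 87.261, -4.893], TCP at [219.672, -558.345, 231.292] pointing down, gripper open.
Joint ranges: [-169.43, 169.43], [-51.17, 129.36], [1.28, 143.12], [-76.62, 256.62], [0, 156.53], [-152.29, 152.29]. Speed limits (degrees/s): [136.94, 136.94, 159.86, 180, 180, 180].

## Interface

Orientations are given as [roll, pitch, yaw] about the fixed x, y, z axes, in that order (R = Rz(yaw) Ry(pitch) Rx(roll)).
In Python, from bench import r gives the robot as it stands.
- The arm moves only by the tool carry_out, never from a script. Its argument "increments" is a list of rows, each a list of 3 entries, a list of its own where there are three numbers: the shift along the tool's x, y, z in m, then the turn, a rotation vector about the tool's x, y, z in rad, then the closure, from 0 (fully open) to 1 (shut). A call has 1 to 12 rows; each row shifts and turns the pose as measured when the row begins, along the tool's axes as they then stand; what a row does not reach is not made up. A row lasts 1/10 s, in which the tool goes at most 50 mm and 8.59 degrees, less where a joint would pass 70% of its speed; a pose out of reach is approached as far as the arm can. A call with a gripper value outside its range is refused whole. The fingers move at their own pace and stop on an object; "newtons" is the grip in N (left out, the last holds). Time passes only in rows, so rows that do not move let the fingers close. It gives the time, the measured TCP pose, the force and the opening at its end, in the units of the state.
- r.sense(): the state, without advancing time (a new reading comes with each control period).
- r.snapshot(name): name is "side" or "top"; returns a dict with "image" (420x560x3 uint8, blue, green, red), "vertical_fov" (degrees; the focal length in pixels is half the picture's height over the tangent of half this angle, whatever the lens; pixels are square), "cx", "cy" (the principal point, pixels), "k1" (the pictures are not rectified: a ray, as slopes to the right and down, at radius r is drawn at 1 + k1 r^2 times it, then the intrinsics apply), "rvec" (rotation vector, rad) and "tvec" (3), from world to camera coordinates, as OpenCV has them. Camera axes: x right, y down, z forward; pixel columns grow to the right and rows downward; lengths in mm; the calibration is good to about 2 mm. A picture is of the moment at which its call begins. There is no depth.
- r.hand_in(): hands the job in, once; it reports no verdict.
The state is a dict: "time": time; "joint_pos": joint angles; "qd": joint speeds; "joint_efforts": joint torques, N m; "tool_pos": TCP position; "tcp_rot": TCP orientation; "ft_force": force on the tool from outside, world axes, zero at the start; "wrist_torque": the same for the moment, N m; "finger_gap": finger opening in mm.
Only numpy, scipy, OpenCV 4.12 (cv2) and the standard library are available. Lean on these libraries where they do the work, as an engineer would, in place of code of your own. Each camera call takes 0.05 s, during which the arm holds its last target.

## Task

The water dispenser's bent spout has been cleaned: take it out of the white draining block, push its stem straight down into the push-fit socket on top of the dispenser's pillar, past the rubber seal until it bottoms and is pressed firmly home, with its nozzle over the middle of the drip tray. Feel for the bottom and do not force the fitting. Then turn the lever of the supply valve fully open, in line with the pipe, let go, and leave the other things on the bench where they are.

Things in the scene. Friction and masses are not known exactly. Their poses are not given: they have to be found in the camera images.
- spout: Bent spout of 15 mm steel tube, 0.16 kg, standing (leaning up to 4 degrees) in one of the block's holes. Origin: middle of the stem's lower end; z: up along the stem. Stem straight to z = 152 mm, bend to a level arm whose axis is at z = 170 mm and runs to -x, nozzle pointing down at x = -105 mm. Grasp from above, fingers either side of the arm (closing along y), on the stem just under the bend.
- stem_end (a point): Lower end of the spout's stem (the body's origin); the last 7 mm taper from 15 to 11 mm diameter.
- stem_top (a point): On the stem's axis 150 mm above its lower end, just under the bend: the place to grasp. The tube's highest point is 27.5 mm above it.
- nozzle (a point): Mouth of the spout's nozzle (19 mm diameter), 105 mm from the stem's axis and 124 mm above the stem's lower end.
- dispenser: Water dispenser, fixed: drip tray in front (-x), round steel pillar (52 mm wide) behind it, at -y a 15 mm copper supply pipe 30 mm above the bench with a ball valve. Origin: on the bench on the pillar's axis. The socket on the pillar's top is 16 mm wide inside. Some 14 to 20 mm down a rubber seal resists with 8 to 15 N, then drags less; below it is a hard stop. The fitting breaks at 28 N.
- socket_mouth (a point): Centre of the socket's mouth, on the pillar's axis 115 mm above the bench, at the top of a black collet ring 29 mm wide. The hard stop (tube_stop) on which the stem must end is hidden inside, somewhere from 30 to 46 mm below this point, depending on the insert fitted, and must be felt. Press the stem on it with about 15 to 20 N.
- tray_middle (a point): Middle of the square drip tray (130 mm), 105 mm in front (-x) of the pillar's axis, 16 mm above the bench. The nozzle must end above it.
- valve_pivot (a point): Upright axis of the valve lever, at y = -150 mm in the dispenser's frame, 60 mm above the bench (mid-height of the lever's black grip).
- valve (a joint): Angle of the valve lever (rad): 0 = shut, square to the pipe, lever pointing to the dispenser's front (-x); 1.57 = fully open against its stop, in line with the pipe, pointing away from the pillar (-y), turned anticlockwise seen from above. Stiff (0.22 N m, about 4 N at the end) and stays where left.
- lever_end (a point): Outer end of the valve lever, 76 mm from its pivot. Its black grip, 16 mm wide and 12 mm high (53 to 65 mm above the bench), takes up the outer 52 mm.
- block: Fixed white plastic draining block, 75 by 140 by 50 mm, with two upright holes 17.5 mm wide and 45 mm deep at y = -35 and +35 mm; origin under its middle. The spout stands in one hole, the brush in the other.
- brush: Small loose bottle brush, 28 mm wide, standing 104 mm tall, in the block's other hole; leave it there. Origin: its lower end.
- beaker: Loose lidded paper cup, 80 mm wide, 116 mm tall; leave it. Origin: centre of its underside.
- oil: Loose amber oil bottle, 68 mm wide, 220 mm tall; leave it. Origin: centre of its underside.
- jar: Loose white jar with a steel lid, 72 mm wide, 100 mm tall; leave it. Origin: centre of its underside.
Things that resemble listed ones, but are neither listed nor needed, are in the scene too. Of the things that look like the spout, the smaller one is meant.

How it is judged (in metres and radians):
On the way, in this order (a step that is already met when the one before it is completed fails the run):
1. the stem is past the seal and pressed on the stop inside with over 12 N (contact force between spout and tube_stop_c0 above 12 N and distance between stem_end and tube_stop_c0 below 0.0045 m), for 0.1 s.
2. the valve lever is turned fully open (value of joint valve above 1.4 rad), for 0.2 s.
At the end, for the whole second after the job is handed in: The stem's end is on the hidden stop (within about 2.5 mm) after having been pressed on it with over 12 N, the spout upright within 0.1 rad and at rest, the nozzle within 30 mm of above the tray's middle, the valve lever within 0.17 rad of fully open (distance between stem_end and tube_stop_c0 below 0.0045 m and angle between spout's own z axis and vertical below 0.1 rad and horizontal distance between nozzle and tray_middle below 0.03 m and value of joint valve above 1.4 rad and linear speed of spout below 0.02 m/s); the robot touches nothing.
It fails at once if the fitting is forced (contact force between spout and tube_stop_c0 above 28 N or contact force between spout and dispenser above 75 N).
It fails at once if a bystander is moved by more than 25 mm (distance of any of brush, beaker, oil, jar from where it was at the start of the episode above 0.025 m).
It also fails if it takes over 64 s, if anything falls off the work surface, if the arm or the gripper's body presses on something with over 40 N, if the wrist force passes 120 N, or if a joint passes its speed limit or range.

## Working session

There is one attempt and no reset: what is moved stays moved. The work goes in short steps, Python scripts to look and compute and a tool call to move; the robot and the scene stay as the last step left them, time stands still between calls to the robot, and variables do not carry over. Pictures are saved under pics/ and viewed, and the job is handed in when it is done.

Besides the shell and the picture viewer there is one more tool, called after "Request:" in YAML: its name, and indented under it one key for each argument. carry_out: Moves the arm, as the interface text tells. Its arguments: {"type":"object","properties":{"increments":{"type":"array"},"newtons":{"type":"number"}},"required":["increments"]}

```bash
ls; mkdir -p pics
python3 - <<'E'
from bench import r
import cv2
s=r.sense();print(s)
for n in("side","top"):
    d=r.snapshot(n);cv2.imwrite(f"pics/{n}0.png",d["image"])
    print(n,{k:v for k,v in d.items() if k!="image"})
    import pickle;pickle.dump(d,open(f"{n}0.pkl","wb"))
E
```

```text
pics
{'time': 0.0, 'joint_pos': array([-7.34183412e+01,  7.51451875e+00,  8.53304543e+01,  2.49000815e-04,
        8.72618053e+01, -4.89279221e+00]), 'qd': array([ 0.01261188, -0.02133749,  0.01679591,  0.05865601, -0.01749094,
       -0.02692375]), 'joint_efforts': array([ 1.77771162e-04, -5.69390130e+01, -5.00552917e+01,  3.70682301e-04,
        1.50820351e-02, -1.56540057e-05]), 'tool_pos': array([ 219.51662784, -557.80131682,  230.23932052]), 'tcp_rot': array([-1.79893632e+02, -9.35507047e-03,  2.14744302e+01]), 'ft_force': array([ 0.06552565, -0.70995059, -0.06430006]), 'wrist_torque': array([-0.04171594, -0.02618907, -0.05919014]), 'finger_gap': 85.23150591456283}
side {'vertical_fov': 52.525045099049706, 'cx': 278.58487819184467, 'cy': 211.26884169636227, 'k1': 0.021825231592296532, 'rvec': array([ 0.58881569, -2.56171864,  1.31971991]), 'tvec': array([541.0028892 , 211.37870441, 805.54554805])}
top {'vertical_fov': 44.9339502063083, 'cx': 273.8898134833117, 'cy': 206.69956971278768, 'k1': -0.17235836397064164, 'rvec': array([ 2.17851782, -2.16780771,  0.03159337]), 'tvec': array([  86.76372648,  567.1021175 , 1091.0596365 ])}
```

View pics/side0.png

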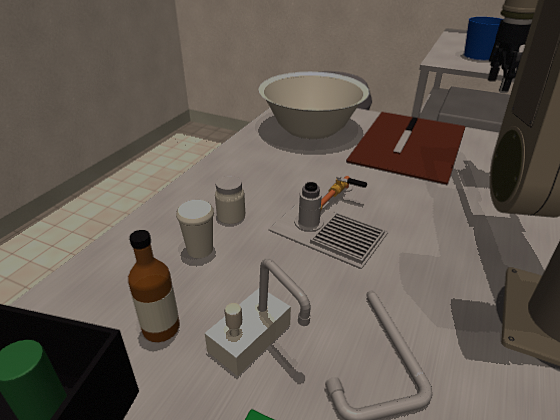

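View pics/top0.png

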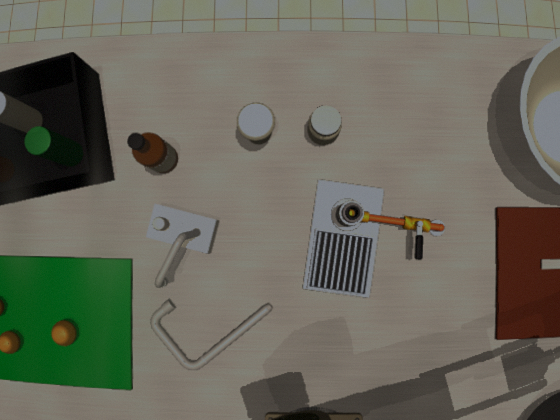

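The two spout-like things are the one standing in the block (top ~(180,250), side ~(268,285)) and a larger bent tube lying on the bench (top ~(205,340), side ~(385,370)). The smaller one, standing in the white block, fits the description. I'll confirm it in enlarged crops.

```bash
cat > h.py <<'E'
import numpy as np,cv2,pickle
def load(n): return pickle.load(open(n,"rb"))
def K(d):
    h=d["image"].shape[0];f=h/2/np.tan(np.radians(d["vertical_fov"]/2))
    return np.array([[f,0,d["cx"]],[0,f,d["cy"]],[0,0,1.]]),np.array([d["k1"],0,0,0,0.])
def ray(d,p):
    k,D=K(d);u=cv2.undistortPoints(np.array([[p]],float),k,D)[0,0]
    R=cv2.Rodrigues(np.array(d["rvec"],float))[0];c=-R.T@d["tvec"];v=R.T@np.array([u[0],u[1],1]);return c,v/np.linalg.norm(v)
def plane(d,p,z):
    c,v=ray(d,p);return c+v*(z-c[2])/v[2]
def tri(d1,p1,d2,p2):
    c1,v1=ray(d1,p1);c2,v2=ray(d2,p2)
    t=np.linalg.lstsq(np.stack([v1,-v2],1),c2-c1,rcond=None)[0]
    a,b=c1+v1*t[0],c2+v2*t[1];return (a+b)/2,np.linalg.norm(a-b)
def proj(d,P):
    k,D=K(d);return cv2.projectPoints(np.array(P,float).reshape(-1,3),np.array(d["rvec"],float),np.array(d["tvec"],float),k,D)[0][:,0]
E
python3 - <<'E'
from h import *
for n,(x0,y0,x1,y1),s in(("top",(130,190,270,295),5.7),("side",(195,245,325,385),4.2),("top",(290,170,460,305),4.4),("side",(260,165,400,270),5.7)):
    im=load(n+"0.pkl")["image"][y0:y1,x0:x1]
    im=cv2.resize(im,None,fx=s,fy=s,interpolation=cv2.INTER_CUBIC)
    im=cv2.convertScaleAbs(im,alpha=1.6)
    cv2.imwrite(f"pics/c_{n}_{x0}.png",im);print(im.shape)
E
```

```text
(598, 798, 3)
(588, 546, 3)
(594, 748, 3)
(598, 798, 3)
```

View pics/c_top_130.png

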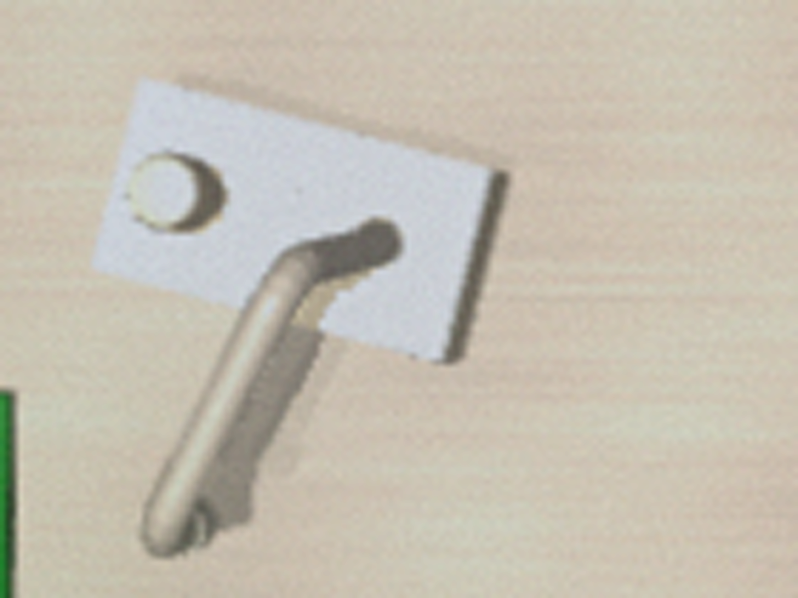

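View pics/c_side_195.png

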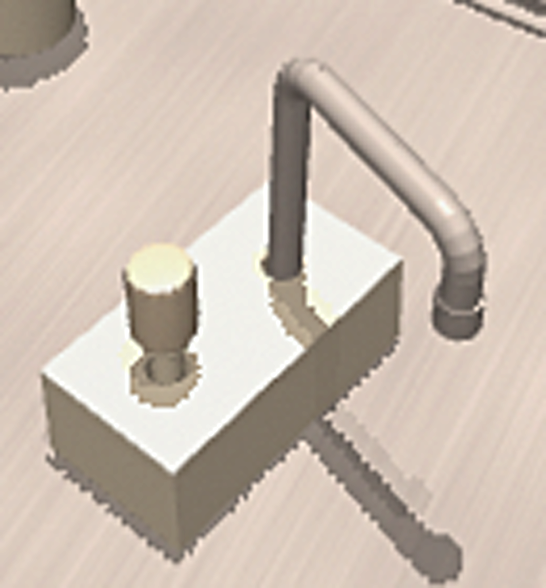

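View pics/c_top_290.png

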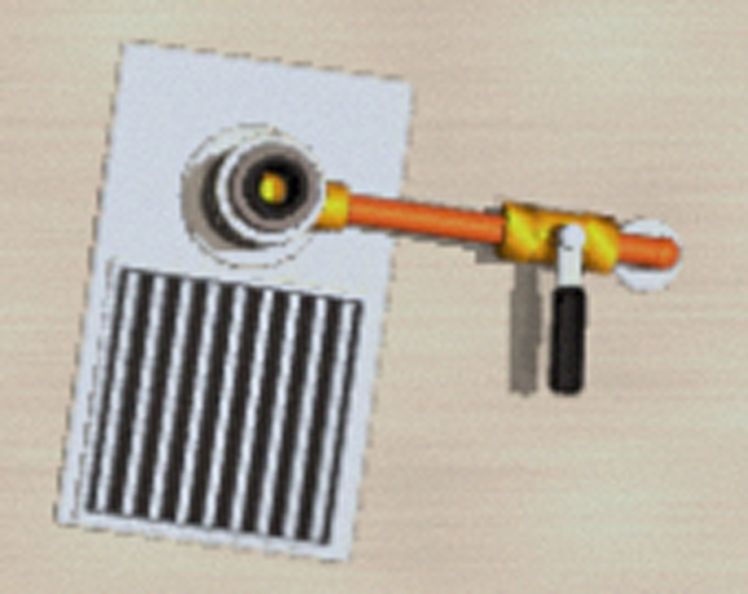

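View pics/c_side_260.png

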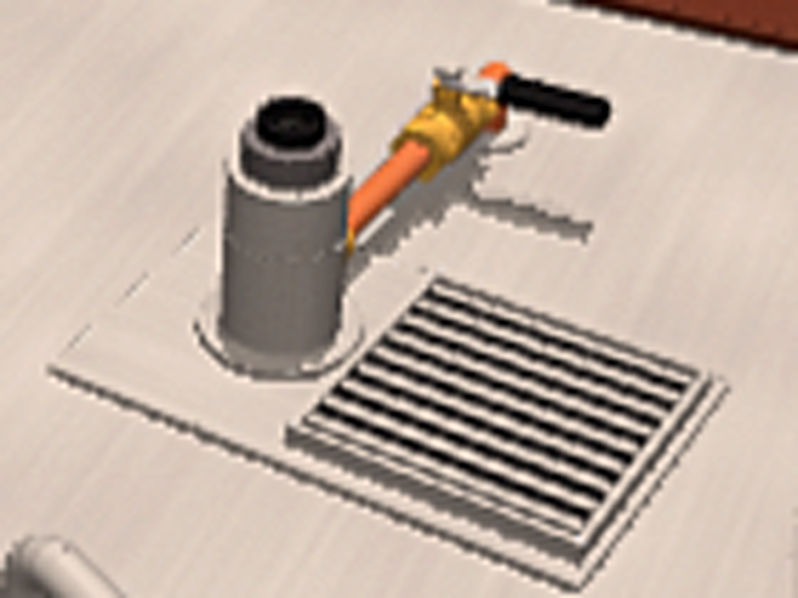

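The crops confirm it: the small spout stands in the block's right-hand hole (top ~(196,232)), its bend at ~(181,236), its nozzle at ~(160,283). The brush is in the other hole at ~(159,223). The pillar's socket is at ~(351,213), and the lever pivot at ~(420,224) with the grip down to ~(419,258).

```bash
cat > m.py <<'E'
from h import *
T=load("top0.pkl");S=load("side0.pkl")
A=lambda x,y:(x/5.7+130-.4,y/5.7+190-.4)
B=lambda x,y:(x/4.2+195-.4,y/4.2+245-.4)
C=lambda x,y:(x/4.4+290-.4,y/4.4+170-.4)
D=lambda x,y:(x/5.7+260-.4,y/5.7+165-.4)
np.set_printoptions(precision=1,suppress=True)
print("block top (top view)")
c=[plane(T,A(*p),50) for p in((140,78),(495,172),(443,360),(95,269))]
for q in c:print(q)
ctr=np.mean(c,0);ay=(c[0]+c[3]-c[1]-c[2])/2;print("ctr",ctr,"len",np.linalg.norm(ay),"w",np.linalg.norm(c[0]-c[3]));
u=ay/np.linalg.norm(ay);print("holes",ctr-35*u,ctr+35*u,"yaw of block y",np.degrees(np.arctan2(u[1],u[0])))
cs=[plane(S,B(*p),50) for p in((268,180),(403,262),(178,470),(42,372))]
print("side block",cs,np.mean(cs,0))
print("stem at z50 side",plane(S,B(285,273),50))
def axis(t1,t2,s1,s2):
    n1=np.cross(ray(T,t1)[1],ray(T,t2)[1]);n2=np.cross(ray(S,s1)[1],ray(S,s2)[1])
    d=np.cross(n1,n2);d/=np.linalg.norm(d)
    ct,cs=ray(T,t1)[0],ray(S,s1)[0]
    p=np.linalg.lstsq(np.array([n1,n2,d]),np.array([n1@ct,n2@cs,0]),rcond=None)[0];return p,d
p,d=axis(A(288,268),A(168,530),B(318,82),B(450,218))
print("arm axis",p,d, "az",np.degrees(np.arctan2(d[1],d[0])))
for z in(190,):pass
print("bend/top pts", [tri(T,A(283,262),S,B(298,72))],"nozzle bend",tri(T,A(165,535),S,B(458,228)))
print("mouth",tri(T,C(276,186),S,D(290,122)), plane(T,C(276,186),115),plane(S,D(290,122),115))
tr=[plane(T,C(*p),16) for p in((122,268),(363,299),(328,546),(85,513))]
print("tray",tr,np.mean(tr,0),[np.linalg.norm(tr[i]-tr[(i+1)%4]) for i in range(4)])
print("pivot",plane(T,C(572,236),66),"end",plane(T,C(567,394),60),"side grip end",plane(S,D(606,108),59))
E
python3 m.py
```

```text
block top (top view)
[571.1 347.9  50. ]
[536.3 211.1  50. ]
[465.8 230.   50. ]
[498.5 364.1  50. ]
ctr [517.9 288.3  50. ] len 139.64021741756002 w 74.42953081798834
holes [509.5 254.3  50. ] [526.4 322.2  50. ] yaw of block y 75.99785235661695
side block [array([539.9, 214.7,  50. ]), array([465. , 232.1,  50. ]), array([499.4, 364.1,  50. ]), array([571.8, 348.3,  50. ])] [519.  289.8  50. ]
stem at z50 side [507.7 259.7  50. ]
arm axis [182.9 414.9 133.3] [-0.9  0.4 -0.1] az 154.15630601978188
bend/top pts [(array([499.7, 263.6, 171.7]), np.float64(3.5668468763645302))] nozzle bend (array([411. , 305.4, 167.4]), np.float64(3.8439247421119123))
mouth (array([552. , -70.1, 113. ]), np.float64(2.0459579977082787)) [550.9 -70.2 115. ] [551.8 -66.7 115. ]
tray [array([515.1,  -5.6,  16. ]), array([ 500.1, -125.6,   16. ]), array([ 377.6, -108.3,   16. ]), array([393.7,  12.3,  16. ])] [446.7 -56.8  16. ] [np.float64(120.9332767999904), np.float64(123.68977690462377), np.float64(121.70169310654003), np.float64(122.71679735950326)]
pivot [ 530.1 -218.5   66. ] end [ 454.6 -217.2   60. ] side grip end [ 459.5 -224.5   59. ]
```

```bash
cat >> m.py <<'E'
print("-----")
a1=plane(T,A(288,268),175);a2=plane(T,A(180,505),175);print("arm on z175",a1,a2,np.degrees(np.arctan2(*(a2-a1)[1::-1])))
h=(a2-a1);h[2]=0;h/=np.linalg.norm(h);n=np.cross(h,[0,0,1])
for px in((292,110),(290,150),(287.5,200),(285.5,250)):
    c,v=ray(S,B(*px));t=((a1-c)@n)/(v@n);print("stem side in arm plane",px,c+v*t)
for s in((318,82),(380,146),(440,208)):
    c,v=ray(S,B(*s));t=((a1-c)@n)/(v@n);print("arm side",c+v*t)
E
python3 m.py|sed -n '/-----/,$p'
python3 - <<'E'
from h import *
S=load("side0.pkl");im=S["image"][245:330,245:325]
cv2.imwrite("pics/z.png",cv2.convertScaleAbs(cv2.resize(im,None,fx=7,fy=7,interpolation=cv2.INTER_NEAREST),alpha=1.6))
T=load("top0.pkl");im=T["image"][222:292,150:215]
cv2.imwrite("pics/zt.png",cv2.convertScaleAbs(cv2.resize(im,None,fx=8,fy=8,interpolation=cv2.INTER_NEAREST),alpha=1.6))
E
```

```text
-----
arm on z175 [499.4 261.8 175. ] [420.  297.7 175. ] 155.69305937182762
stem side in arm plane (292, 110) [502.3 260.5 147.8]
stem side in arm plane (290, 150) [504.  259.7 124.5]
stem side in arm plane (287.5, 200) [506.2 258.7  94. ]
stem side in arm plane (285.5, 250) [508.3 257.8  62.1]
arm side [487.2 267.3 174.4]
arm side [454.2 282.2 168.3]
arm side [423.9 295.9 162.7]
```

View pics/z.png

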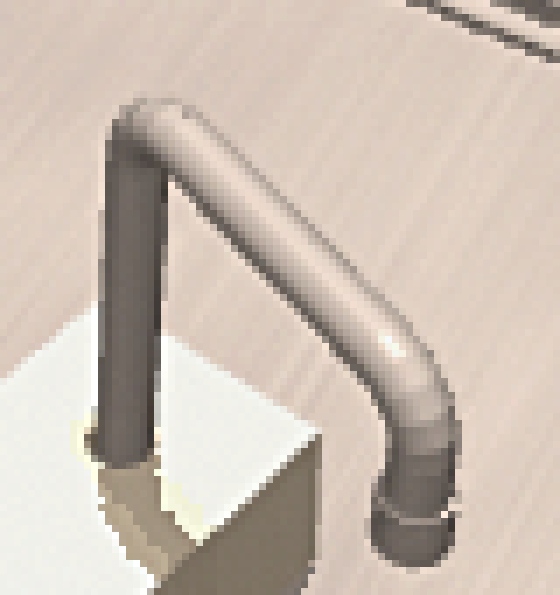

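View pics/zt.png

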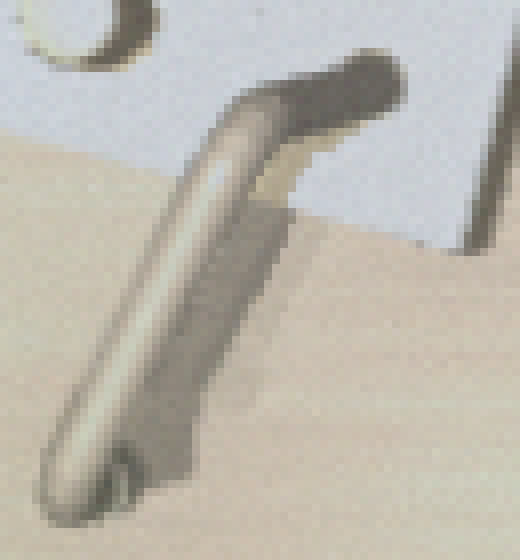

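```bash
cat > g.py <<'E'
from h import *
from scipy.spatial.transform import Rotation as Ro
from scipy.linalg import logm,expm
from bench import r
np.set_printoptions(precision=4,suppress=True)
def pose(p,R):
    T=np.eye(4);T[:3,:3]=R;T[:3,3]=p;return T
def cur():
    s=r.sense();return pose(s["tool_pos"],Ro.from_euler("xyz",s["tcp_rot"],degrees=True).as_matrix()),s
def tool(az,tilt=0,tiltaz=None):
    """tool x at azimuth az (level if no tilt); stem dir leaning 'tilt' deg toward az"""
    a,t=np.radians(az),np.radians(tilt)
    h=np.array([np.cos(a),np.sin(a),0]);z=-(h*np.sin(t)+np.array([0,0,np.cos(t)]))
    x=h*np.cos(t)-np.array([0,0,np.sin(t)]);y=np.cross(z,x);return np.stack([x,y,z],1)
def go(p,R,n=None):
    C,s=cur();E=np.linalg.inv(C)@pose(p,R)
    rv=Ro.from_matrix(E[:3,:3]).as_rotvec();
    print("tcp",s["tool_pos"],"rot",s["tcp_rot"],"t",s["time"],"F",s["ft_force"],"M",s["wrist_torque"],"gap",s["finger_gap"]);print("left: mm",E[:3,3],"deg",np.degrees(rv))
    if n:
        M=expm(np.real(logm(E))/n);print(n,"rows m",M[:3,3]/1000,"rad",Ro.from_matrix(M[:3,:3]).as_rotvec())
        X=C
        for i in range(n):
            X=X@M
            if i%4==3:print("  via",X[:3,3])
E
python3 - <<'E'
from g import *
R=tool(155.7,3.5);p=np.array([503.2,260.1,135.7])
go(p-R[:,2]*75,R,24)
E
```

```text
tcp [ 219.5261 -557.8754  230.3486] rot [-179.9055   -0.0073   21.4747] t 0.1 F [-0.2846  0.0762 -0.8359] M [ 0.0086 -0.0117 -0.0152] gap 85.30301754805734
left: mm [ 560.2376 -660.5884   20.9493] deg [  -4.1376   -1.8448 -134.1744]
24 rows m [ 0.0444  0.0115 -0.0003] rad [-0.003  -0.0013 -0.0976]
  via [ 395.4866 -509.7948  231.345 ]
  via [ 539.9186 -398.3757  231.2979]
  via [ 631.0983 -240.3953  229.484 ]
  via [655.3203 -59.6418 225.4459]
  via [608.9616 116.6674 219.0609]
  via [499.027  261.9842 210.5601]
```

Run:
```python
from g import *
T=load("top0.pkl");print("oil cap",plane(T,(137,141),218),"oil base",plane(T,(166,161),0),"beaker",plane(T,(256,119),116),"jar",plane(T,(325,122),100),"bowl rim",plane(T,(522,120),120))
```

```text
oil cap [675.3635 337.7036 218.    ] oil base [671.0864 336.4006   0.    ] beaker [738.9204 123.7042 116.    ] jar [736.4368 -17.2376 100.    ] bowl rim [ 743.2733 -429.7859  120.    ]
```

Request:
carry_out:
  increments:
    - [[0.044,0.0115,0],[0,0,-0.098],0]
    - [[0.044,0.0115,0],[0,0,-0.098],0]
    - [[0.044,0.0115,0],[0,0,-0.098],0]
    - [[0.044,0.0115,0],[0,0,-0.098],0]
    - [[0.044,0.0115,0],[0,0,-0.098],0]
    - [[0.044,0.0115,0],[0,0,-0.098],0]

```text
time: 0.7
tool_pos: [471.8, -461.1, 225.9]
tcp_rot: [-179.6, -0.1, 55.7]
ft_force: [1.5, 0.3, -0.4]
finger_gap: 85.5
```

Run:
```python
from g import *
R=tool(155.7,3.5);p=np.array([503.2,260.1,135.7])
go(p-R[:,2]*75,R,20)
```

```text
tcp [ 471.7966 -461.121   225.9038] rot [-179.5865   -0.0576   55.6637] t 0.7 F [ 1.4616  0.3076 -0.4254] M [ 0.0163 -0.0667 -0.0144] gap 85.51027362769109
left: mm [ 612.4415 -385.2562   18.7406] deg [ -3.3077  -2.9652 -99.997 ]
20 rows m [ 0.0398  0.0109 -0.0003] rad [-0.0029 -0.0026 -0.0873]
  via [ 581.9008 -339.4674  226.4297]
  via [ 643.7506 -187.4913  225.6039]
  via [649.897  -23.5477 222.8608]
  via [599.6223 132.5623 217.8668]
  via [499.027  261.9842 210.5601]
```

Request:
carry_out:
  increments:
    - [[0.04,0.011,0],[0,0,-0.087],0]
    - [[0.04,0.011,0],[0,0,-0.087],0]
    - [[0.04,0.011,0],[0,0,-0.087],0]
    - [[0.04,0.011,0],[0,0,-0.087],0]
    - [[0.04,0.011,0],[0,0,-0.087],0]
    - [[0.04,0.011,0],[0,0,-0.087],0]
    - [[0.04,0.011,0],[0,0,-0.087],0]
    - [[0.04,0.011,0],[0,0,-0.087],0]
    - [[0.04,0.011,0],[0,0,-0.087],0]
    - [[0.04,0.011,0],[0,0,-0.087],0]
    - [[0.04,0.011,0],[0,0,-0.087],0]
    - [[0.04,0.011,0],[0,0,-0.087],0]

```text
time: 1.9
tool_pos: [648.4, 1.3, 217.7]
tcp_rot: [-179.4, -1.0, 118.1]
ft_force: [0.2, 0.8, -0.7]
finger_gap: 85.4
```

Run:
```python
from g import *
R=tool(155.7,3.5);p=np.array([503.2,260.1,135.7])
go(p-R[:,2]*75,R,9)
```

```text
tcp [648.3951   1.2746 217.6532] rot [-179.4234   -1.0124  118.1179] t 1.9 F [ 0.2407  0.8212 -0.7182] M [-0.0189 -0.0687  0.0105] gap 85.42097815209685
left: mm [300.1636  -8.7452  12.487 ] deg [ -1.3715  -4.5385 -37.5609]
9 rows m [0.0328 0.0088 0.0002] rad [-0.0027 -0.0088 -0.0728]
  via [603.4035 129.1291 217.2416]
  via [523.6482 238.6173 212.4869]
```

Request:
carry_out:
  increments:
    - [[0.033,0.009,-0.001],[-0.003,-0.009,-0.073],0]
    - [[0.033,0.009,-0.001],[-0.003,-0.009,-0.073],0]
    - [[0.033,0.009,-0.001],[-0.003,-0.009,-0.073],0]
    - [[0.033,0.009,-0.001],[-0.003,-0.009,-0.073],0]
    - [[0.033,0.009,-0.001],[-0.003,-0.009,-0.073],0]
    - [[0.033,0.009,-0.001],[-0.003,-0.009,-0.073],0]
    - [[0.033,0.009,-0.001],[-0.003,-0.009,-0.073],0]
    - [[0.033,0.009,-0.001],[-0.003,-0.009,-0.073],0]
    - [[0.033,0.009,-0.001],[-0.003,-0.009,-0.073],0]

```text
time: 2.8
tool_pos: [486.9, 274.5, 215.8]
tcp_rot: [-179.9, 3.4, 157.6]
ft_force: [-1.6, 0.2, 0.7]
finger_gap: 85.5
```

Run:
```python
from g import *
R=tool(155.7,3.5);p=np.array([503.2,260.1,135.7])
go(p-R[:,2]*75,R,3)
for n in("side","top"):
    d=r.snapshot(n);pickle.dump(d,open(n+"1.pkl","wb"));cv2.imwrite(f"pics/{n}1.png",cv2.convertScaleAbs(d["image"],alpha=1.4))
```

```text
tcp [486.8642 274.5163 215.85  ] rot [-179.9056    3.3783  157.6057] t 2.8 F [-1.5595  0.1517  0.7164] M [ 0.0283  0.0393 -0.0014] gap 85.48777699771124
left: mm [-15.6804  -6.943    6.2361] deg [ 0.0199 -0.1202  1.9024]
3 rows m [-0.0053 -0.0023  0.0021] rad [ 0.0001 -0.0007  0.0111]
```

View pics/side1.png

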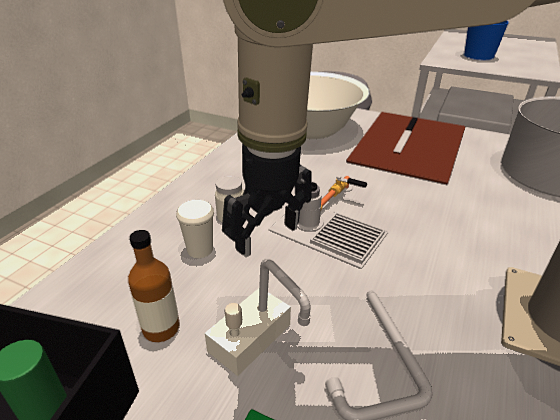

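View pics/top1.png

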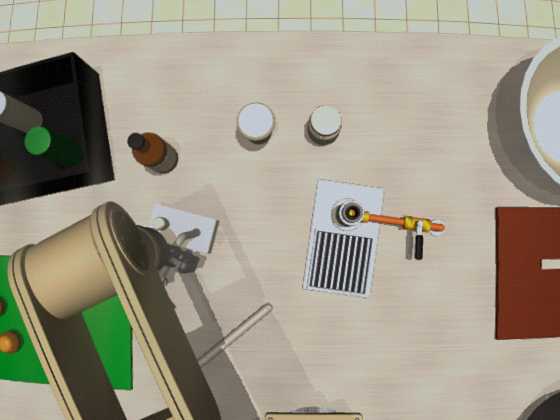

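The side view shows the open gripper above the spout (fingers at (240,235) and (297,215), bend at (267,265)), and nothing has been disturbed. Next I correct the position and descend.

Request:
carry_out:
  increments:
    - [[-0.008,-0.0035,0],[0,0,0.017],0]
    - [[-0.0075,-0.0035,0.002],[0,0,0.016],0]
    - [[0,0,0],[0,0,0],0]

```text
time: 3.2
tool_pos: [497.7, 262.1, 213.9]
tcp_rot: [-180.0, 3.3, 155.7]
ft_force: [-1.1, -0.2, 0.1]
finger_gap: 85.4
```

Run:
```python
from g import *
R=tool(155.7,3.5);p=np.array([503.2,260.1,135.7])
go(p,R)
for n in("side",):
    d=r.snapshot(n);pickle.dump(d,open(n+"2.pkl","wb"));cv2.imwrite(f"pics/{n}2.png",cv2.convertScaleAbs(cv2.resize(d["image"][180:340,180:340],None,fx=3.7,fy=3.7),alpha=1.6))
```

```text
tcp [497.7365 262.0956 213.941 ] rot [-179.9633    3.2875  155.6913] t 3.2 F [-1.0816 -0.2216  0.0961] M [0.0045 0.06   0.0072] gap 85.42944691182129
left: mm [-1.3043  0.4806 78.4446] deg [-0.0372 -0.2125 -0.0086]
```

View pics/side2.png

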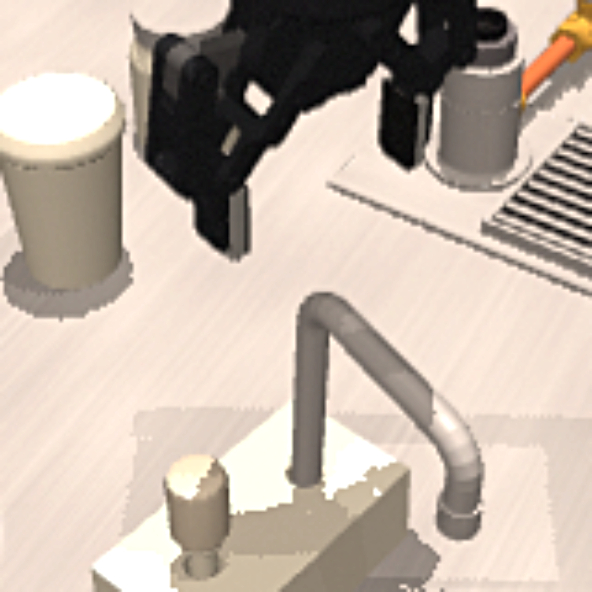

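The gripper is centred over the stem, with a finger either side of the bend (crop (225,240) and (405,150)). I descend now.

Request:
carry_out:
  increments:
    - [[0,0,0.018],[0,0,0],0]
    - [[0,0,0.018],[0,0,0],0]
    - [[0,0,0.018],[0,0,0],0]
    - [[0,0,0.012],[0,0,0],0]
    - [[0,0,0.008],[0,0,0],0]
    - [[0,0,0],[0,0,0],0]

```text
time: 3.85
tool_pos: [505.9, 256.3, 138.1]
tcp_rot: [180.0, 3.3, 155.1]
ft_force: [-0.9, 0.1, -0.2]
finger_gap: 85.7
```

Run:
```python
from g import *
R=tool(155.7,3.5);p=np.array([503.2,260.1,135.7])
go(p,R)
for n in("side",):
    d=r.snapshot(n);pickle.dump(d,open(n+"3.pkl","wb"));cv2.imwrite(f"pics/{n}3.png",cv2.convertScaleAbs(cv2.resize(d["image"][180:340,180:340],None,fx=3.7,fy=3.7),alpha=1.6))
```

```text
tcp [505.9311 256.2601 138.0622] rot [179.9639   3.3176 155.1127] t 3.85 F [-0.8556  0.1454 -0.2255] M [-0.036   0.0081 -0.1026] gap 85.67756788953434
left: mm [4.2233 2.3326 2.1228] deg [ 0.0012 -0.1822 -0.5863]
```

View pics/side3.png

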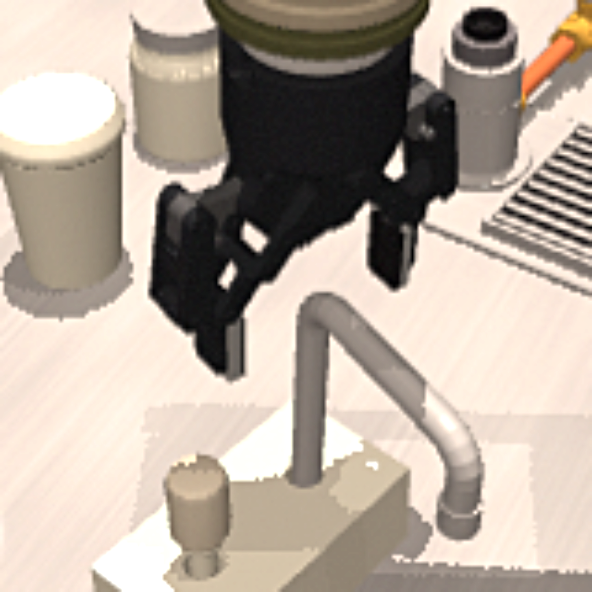

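Request:
carry_out:
  increments:
    - [[0.004,0.0025,0.001],[0,0,-0.01],0]
    - [[0,0,0.001],[0,0,0],0.3]
    - [[0,0,0],[0,0,0],0.6]
    - [[0,0,0],[0,0,0],1]
    - [[0,0,0],[0,0,0],1]
    - [[0,0,0],[0,0,0],1]
    - [[0,0,0],[0,0,0],1]
    - [[0,0,0],[0,0,0],1]
  newtons: 60

```text
time: 4.7
tool_pos: [505.2, 260.5, 140.4]
tcp_rot: [179.9, 3.6, 155.8]
ft_force: [-0.3, -1.8, 1.2]
finger_gap: 13.6
```

Run:
```python
from g import *
R=tool(155.7,3.5);p=np.array([503.2,260.1,135.7])
go(p,R)
for n in("side",):
    d=r.snapshot(n);pickle.dump(d,open(n+"4.pkl","wb"));cv2.imwrite(f"pics/{n}4.png",cv2.convertScaleAbs(cv2.resize(d["image"][180:340,180:340],None,fx=3.7,fy=3.7),alpha=1.6))
```

```text
tcp [505.2476 260.5339 140.4494] rot [179.8788   3.6033 155.7574] t 4.7 F [-0.3047 -1.8033  1.2116] M [-0.6598  0.266  -0.0223] gap 13.604087157145308
left: mm [ 1.984  -1.2461  4.6313] deg [0.1248 0.1033 0.0574]
```

View pics/side4.png

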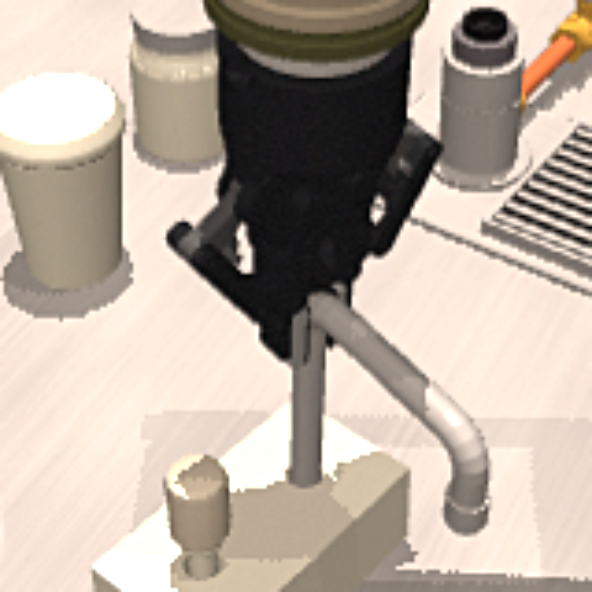

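Request:
carry_out:
  increments:
    - [[0,0,0],[0,0,0],0.6]
    - [[0,0,0],[0,0,0],0.6]
    - [[0,0,0.003],[0,0,0],0.6]
    - [[0.001,-0.001,0.003],[0,0,0],0.6]
    - [[0,0,0.002],[0,0,0],1]
    - [[0,0,0],[0,0,0],1]
    - [[0,0,0],[0,0,0],1]
    - [[0,0,0],[0,0,0],1]
    - [[0,0,0],[0,0,0],1]
  newtons: 110

```text
time: 5.65
tool_pos: [504.2, 260.1, 131.7]
tcp_rot: [179.9, 3.6, 155.8]
ft_force: [-1.0, -1.4, 1.4]
finger_gap: 12.6
```

Run:
```python
from g import *
R=tool(155.7,3.5);p=np.array([503.2,260.1,135.7])
go(p,R)
```

```text
tcp [504.1861 260.1187 131.6626] rot [179.85     3.5723 155.7551] t 5.65 F [-0.9521 -1.4106  1.3801] M [-0.4902  0.2783 -0.0415] gap 12.578652637906636
left: mm [ 0.6382 -0.4113 -4.0862] deg [0.1534 0.0722 0.0551]
```

Request:
carry_out:
  increments:
    - [[0,0,-0.01],[0,0,0],1]
    - [[0,0,-0.015],[0,0,0],1]
    - [[0,0,-0.025],[0,0,0],1]
    - [[0,0,-0.025],[0,0,0],1]
    - [[0,0,-0.025],[0,0,0],1]
    - [[0,0,-0.025],[0,0,0],1]
    - [[0,0,-0.02],[0,0,0],1]
    - [[0,0,-0.01],[0,0,0],1]
    - [[0,0,0],[0,0,0],1]

```text
time: 6.55
tool_pos: [494.6, 266.2, 301.1]
tcp_rot: [179.3, 3.7, 155.8]
ft_force: [-0.4, -0.4, -1.0]
finger_gap: 13.1
```

Run:
```python
from g import *
# target: above socket, dispenser -x az 172.6
R=tool(172.6,0)
m=np.array([551.2,-69.2,115])
go(m+[0,0,15+126.],R,18)
for n in("side","top"):
    d=r.snapshot(n);pickle.dump(d,open(n+"5.pkl","wb"));cv2.imwrite(f"pics/{n}5.png",cv2.convertScaleAbs(d["image"],alpha=1.5))
```

```text
tcp [494.5931 266.1871 301.0859] rot [179.3387   3.7295 155.8065] t 6.55 F [-0.3853 -0.3631 -1.0122] M [-0.0062 -0.0207  0.001 ] gap 13.078757561828041
left: mm [-185.7501 -283.3726   54.0227] deg [  0.1097   3.7996 -16.7658]
18 rows m [-0.0082 -0.0171  0.0027] rad [ 0.0001  0.0037 -0.0163]
  via [498.8949 190.421  291.5334]
  via [507.969  115.1043 281.7713]
  via [521.7725  40.5462 271.7306]
  via [540.2415 -32.947  261.3439]
```

View pics/side5.png

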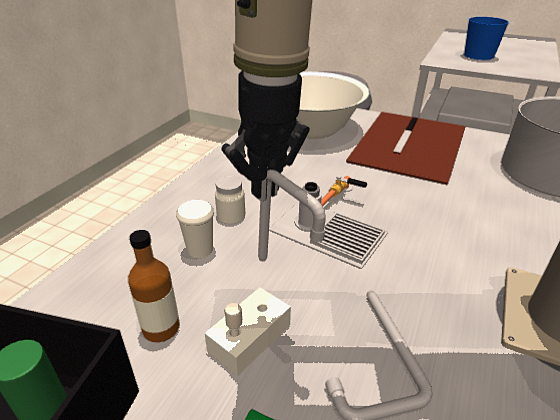

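View pics/top5.png

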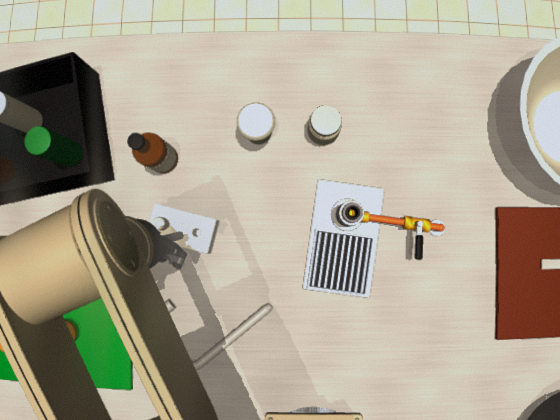

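The spout is out of the block and hangs upright in the gripper (stem from (268,180) to (263,258)). The brush stayed in its hole. Next I carry it above the pillar.

Run:
```python
from g import *
R=tool(172.6,0);m=np.array([551.2,-69.2,115])
go(m+[0,0,170],R,12)
```

```text
tcp [494.0293 265.7621 298.64  ] rot [179.4785   3.6172 155.8074] t 6.65 F [ 0.8056 -0.1149 -1.4426] M [-0.0136  0.0227  0.0388] gap 13.277299549368486
left: mm [-188.1809 -282.3355   22.9947] deg [ -0.0125   3.6676 -16.7704]
12 rows m [-0.0125 -0.0255  0.0015] rad [-0.      0.0053 -0.0244]
  via [502.2376 152.4092 294.7753]
  via [521.3606  40.4024 290.3031]
  via [551.2 -69.2 285. ]
```

Request:
carry_out:
  increments:
    - [[-0.0065,-0.0125,0.001],[0,0.003,-0.012],1]
    - [[-0.0125,-0.0255,0.0015],[0,0.005,-0.024],1]
    - [[-0.0125,-0.0255,0.0015],[0,0.005,-0.024],1]
    - [[-0.0125,-0.0255,0.0015],[0,0.005,-0.024],1]
    - [[-0.0125,-0.0255,0.0015],[0,0.005,-0.024],1]
    - [[-0.0125,-0.0255,0.0015],[0,0.005,-0.024],1]
    - [[-0.0125,-0.0255,0.0015],[0,0.005,-0.024],1]
    - [[-0.0125,-0.0255,0.0015],[0,0.005,-0.024],1]
    - [[-0.0125,-0.0255,0.0015],[0,0.005,-0.024],1]
    - [[-0.0125,-0.0255,0.0015],[0,0.005,-0.024],1]
    - [[-0.006,-0.0125,0],[0,0.003,-0.012],1]
    - [[0,0,0],[0,0,0],1]

```text
time: 7.85
tool_pos: [527.6, -24.9, 263.5]
tcp_rot: [-179.6, -1.3, 170.3]
ft_force: [-0.3, -0.2, -0.7]
finger_gap: 13.2
```

Run:
```python
from g import *
R=tool(172.6,0);m=np.array([551.2,-69.2,115])
go(m+[0,0,170],R,3)
```

```text
tcp [527.629  -24.8655 263.541 ] rot [-179.5944   -1.3167  170.2856] t 7.85 F [-0.3298 -0.2097 -0.7484] M [-0.0262 -0.0257 -0.019 ] gap 13.187813125377147
left: mm [-30.2127 -39.8774 -21.8774] deg [-0.3789 -1.3248 -2.3096]
3 rows m [-0.0099 -0.0134 -0.0072] rad [-0.0022 -0.0077 -0.0134]
```

Request:
carry_out:
  increments:
    - [[-0.003,0,-0.014],[0,-0.009,0],1]
    - [[-0.011,-0.015,-0.01],[-0.003,-0.007,-0.015],1]
    - [[-0.011,-0.015,-0.002],[-0.003,-0.007,-0.015],1]
    - [[-0.005,-0.01,-0.001],[0,0,-0.01],1]
    - [[0,0,-0.001],[0,0,0],1]

```text
time: 8.35
tool_pos: [551.0, -66.5, 291.3]
tcp_rot: [180.0, -0.2, 172.8]
ft_force: [0.1, 0.6, -1.4]
finger_gap: 13.1
```

Run:
```python
from g import *
R=tool(172.6,0);m=np.array([551.2,-69.2,115])
go(m+[0,0,170],R,3)
for n in("side","top"):
    d=r.snapshot(n);pickle.dump(d,open(n+"6.pkl","wb"));
    x0,y0=(240,100) if n=="side" else (270,130)
    cv2.imwrite(f"pics/{n}6.png",cv2.convertScaleAbs(cv2.resize(d["image"][y0:y0+180,x0:x0+200],None,fx=4,fy=4,interpolation=cv2.INTER_CUBIC)[:600],alpha=1.6))
```

```text
tcp [551.0238 -66.5294 291.303 ] rot [179.9526  -0.1986 172.7697] t 8.35 F [ 0.1034  0.5946 -1.4342] M [ 0.0214 -0.0404  0.0285] gap 13.053704696044585
left: mm [-0.5327 -2.6324  6.299 ] deg [ 0.0471 -0.1986  0.1696]
3 rows m [-0.0002 -0.0009  0.0021] rad [ 0.0003 -0.0012  0.001 ]
```

View pics/side6.png

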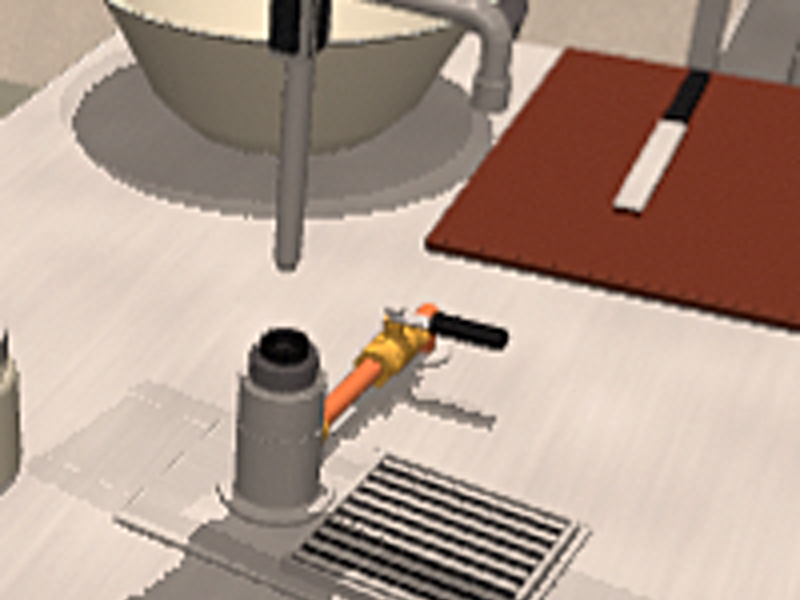

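View pics/top6.png

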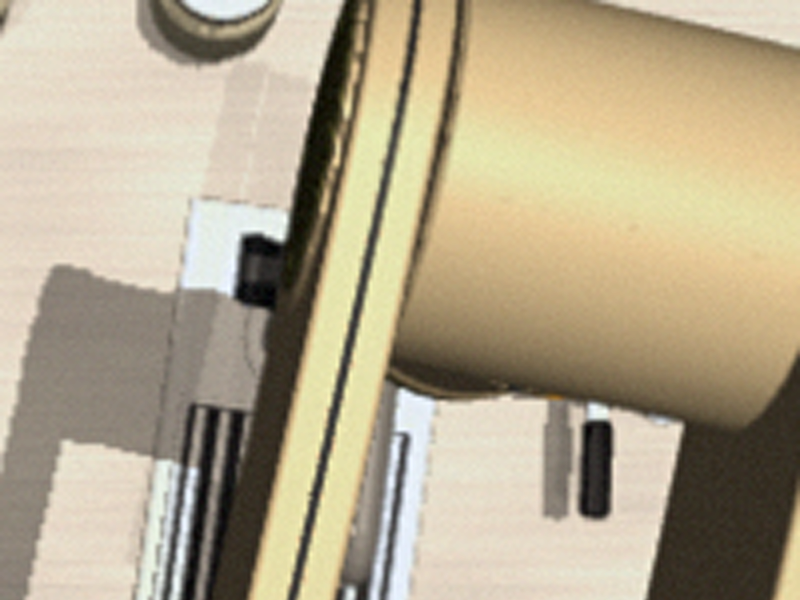

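Run:
```python
from g import *
S=load("side6.pkl");R=cv2.Rodrigues(np.array(S["rvec"]))[0];print("cam",-R.T@S["tvec"],"right",R[0],"fwd",R[2])
im=S["image"];g=cv2.cvtColor(im,cv2.COLOR_BGR2GRAY)
for y in range(113,170,5):print(y,g[y,300:325])
C,s=cur()
# prediction for vertical spout held at TCP
p=np.array([551.0,-66.5,0]);zg=291.3+19;L=145.7
print("pred stem",[proj(S,[551.0,-66.5,zg-L+k])[0] for k in(0,50,100,125)])
print("mouth pred",proj(S,[551.2,-69.2,115]))
import math
h=np.array([np.cos(np.radians(172.7)),np.sin(np.radians(172.7)),0])
print("nozzle mouth pred",proj(S,p+h*105+[0,0,zg-L+124]))
cv2.imwrite("pics/z6.png",cv2.convertScaleAbs(cv2.resize(im[95:175,295:375],None,fx=7,fy=7,interpolation=cv2.INTER_NEAREST),alpha=1.6))
```

```text
cam [258.4298 715.9719 637.8613] right [-0.9006 -0.4345  0.0045] fwd [ 0.3512 -0.7339 -0.5814]
113 [71 71 71 72 72 72 74 69 59 60 45 43 29 25 46 67 60 24 56 55 75 74 73 72
 72]
118 [70 70 70 69 70 71 70 72 71 71 73 65 64 70 72 71 67 59 57 71 72 72 72 71
 71]
123 [69 69 69 71 70 71 71 71 71 72 54 57 66 70 73 70 64 55 70 72 71 70 71 71
 70]
128 [67 69 69 69 69 71 71 70 71 72 56 61 68 71 72 68 62 53 70 71 71 69 69 69
 70]
133 [69 68 68 68 69 69 70 69 71 72 55 64 70 72 71 67 58 61 70 69 70 69 69 69
 68]
138 [74 62 70 65 66 65 76 65 64 58 58 66 70 72 71 64 55 64 64 63 65 69 69 64
 76]
143 [75 74 74 74 74 73 74 73 74 66 61 67 71 71 68 61 52 74 74 74 75 75 75 74
 75]
148 [74 75 74 74 74 74 74 74 75 60 63 69 71 72 67 57 65 74 73 73 73 74 75 74
 76]
153 [101  79 101  81  80  81  81  80  85  59  64  70  72  70  63  52  82  82
  82  82  81  81  78  79  79]
158 [136 136 135 135 136 137 137 140 114  57  65  70  72  68  56  68 137 134
 129 128 131 131 131 133 133]
163 [139 139 139 138 138 139 139 144  93  59  67  72  71  65  50 108 135 133
 132 132 132 133 134 133 131]
168 [140 140 140 138 136 136 137 137 139 144 125 126 126 143 140 137 135 137
 137 135 136 135 135 135 134]
pred stem [array([311.8475, 167.3247]), array([313.0081, 147.1602]), array([314.2487, 125.6633]), array([314.9017, 114.3709])]
mouth pred [[311.1307 185.5549]]
nozzle mouth pred [[361.9101 126.615 ]]
```

View pics/z6.png

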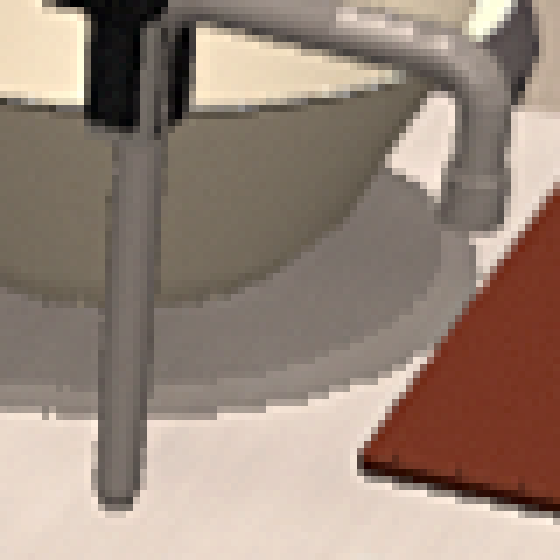

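The held stem is vertical in the side view (centres 313.7 at row 123, 311.6 at row 163, matching a vertical line through the TCP). Next I refine the socket centre from the collet ring in the first top picture.

Run:
```python
from g import *
T=load("top0.pkl");im=T["image"][195:232,332:372]
g=cv2.cvtColor(im,cv2.COLOR_BGR2GRAY)
print(g[5:32,6:34])
cv2.imwrite("pics/zm.png",cv2.convertScaleAbs(cv2.resize(im,None,fx=14,fy=14,interpolation=cv2.INTER_NEAREST),alpha=1.8))
S=load("side0.pkl");cv2.imwrite("pics/zs.png",cv2.convertScaleAbs(cv2.resize(S["image"][175:235,290:330],None,fx=10,fy=10,interpolation=cv2.INTER_NEAREST),alpha=1.8))
```

```text
[[128 127 125 128 129 130 132 129 131 129 113 122 123 110  99 102 118 123
  133 131 133 132 131 134 129 133 132 130]
 [108 124 131 135 130 132 130 115 122 120 124 129 128 123 123 120 128 128
  124 126 133 130 131 130 133 131 133 134]
 [120 130 131 133 131 130 126 125 128 128 127 109  96  97  97 105 118 128
  128 130 127 130 130 132 131 131 131 129]
 [133 132 133 128 107  99 124 129 127  96  87  80  78  79  80  84  88  91
   98 118 127 118 110 129 131 130 132 133]
 [132 129 100  78  88 117 125 109  91  78  76  77  77  81  80  78  77  73
   80  87 108 126 120 132 134 130 132 130]
 [ 92  82  55  73 113 130  92  68  74  79  80  80  60  53  48  46  52  70
   77  73  86 107 128 129 132 133 133 131]
 [ 65  44  40 109 133 127  77  69  77  77  63  46  34  28  26  27  31  40
   51  58  77  86 108 126 126 132 133 132]
 [ 44  30  70 123 128  86  73  79  78  53  34  29  18  12  14  13  12  19
   29  38  58  80  78  91 124 132 132 131]
 [ 30  46 109 131  95  51  73  81  51  31  26  18  15   6   5   1   4  12
   16  26  39  67  77  93 123 126 132 133]
 [ 27  57 121 131  69  55  78  77  39  27  21  
[... 1359 characters left out ...]
 34  31  25  30  72 124 132 126  78  52  45  61  74  80  81  79  79  81
   93  81 124 129  94  59  47  58  64  71]
 [ 60  36  27  32  38  69 115 133 127 119  76  68  56  57  60  71  84 121
  129 123 131 110  86  73  76  81  75  92]
 [ 83  63  35  30  29  39  57 109 127 133 124 123 120 123 123 123 126 130
  133 132 128 125 124 117 126 126 126 129]
 [ 89  85  67  41  31  36  35  53  62  79 112 128 131 129 131 130 127 109
  122 132 130 128 112 130 132 132 132 133]
 [ 89  88  85  79  67  47  32  33  31  33  59  73  78  79  85 102  92 122
  130 132 131 124 127 131 133 130 132 131]
 [100  92  89  87  86  82  72  70  61  57  71  81  99 120 125 128 126 133
  133 127 116 128 133 132 130 130 132 132]]
```

View pics/zm.png

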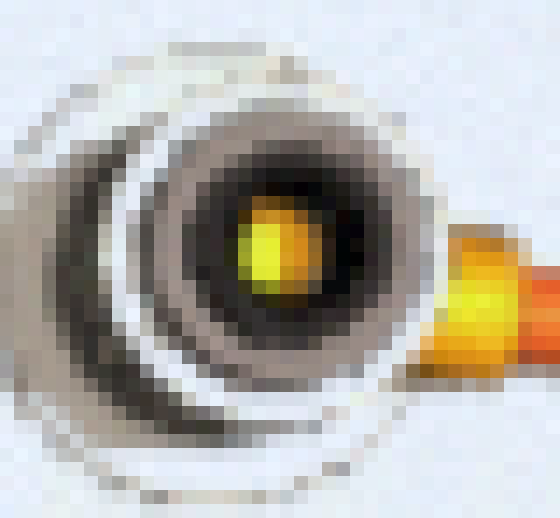

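View pics/zs.png

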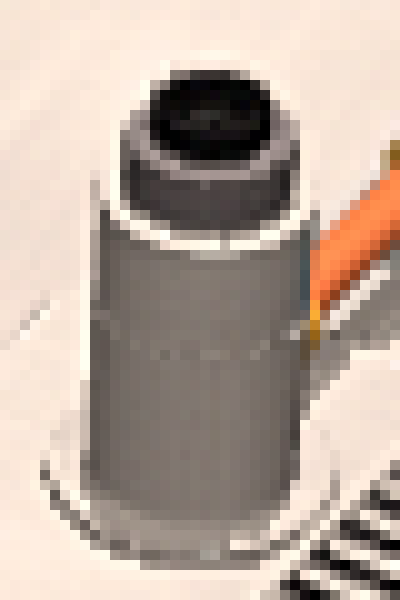

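Run:
```python
from g import *
T=load("top0.pkl");S=load("side0.pkl")
print(plane(T,(352.0,212.4),115),plane(S,(310.6,186.2),115),tri(T,(352.,212.4),S,(310.6,186.2)))
# pillar-base & side relative: what robot xy would project at observed mouth given observed stem bias
S6=load("side6.pkl");b=np.array([-.5,-1.0]);print(plane(S6,np.array([310.6,186.2])-b,115), plane(S6,np.array([310.6,186.2])-[-.5,0],115))
```

```text
[549.8786 -69.5893 115.    ] [551.2404 -66.0696 115.    ] (array([551.1511, -69.3912, 113.0594]), np.float64(2.4967877537867404))
[548.5758 -62.5842 115.    ] [550.2059 -66.5775 115.    ]
```

Run:
```python
from g import *
go(np.array([550.3,-68.5,250]),tool(172.4,0))
```

```text
tcp [550.7688 -65.548  291.2976] rot [179.9239  -0.2042 172.7848] t 8.45 F [ 0.6547  1.1118 -0.685 ] M [-0.0044 -0.0682  0.0607] gap 13.07829385833095
left: mm [-0.0529 -3.0423 41.2937] deg [ 0.0755 -0.2044  0.3847]
```

Request:
carry_out:
  increments:
    - [[0,-0.003,0.01],[0,-0.003,0.004],1]
    - [[0,0,0.012],[0,0,0],1]
    - [[0,0,0.01],[0,0,0],1]
    - [[0,0,0.006],[0,0,0],1]
    - [[0,0,0],[0,0,0],1]

```text
time: 8.95
tool_pos: [548.6, -65.9, 247.9]
tcp_rot: [179.9, -0.2, 172.6]
ft_force: [-0.7, -0.3, -1.4]
finger_gap: 13.0
```

Run:
```python
from g import *
go(np.array([550.3,-68.5,250]),tool(172.4,0))
S=r.snapshot("side");pickle.dump(S,open("side7.pkl","wb"))
cv2.imwrite("pics/side7.png",cv2.convertScaleAbs(cv2.resize(S["image"][110:210,270:390],None,fx=6,fy=6,interpolation=cv2.INTER_NEAREST),alpha=1.8))
```

```text
tcp [548.5949 -65.8822 247.8937] rot [179.8706  -0.2262 172.6337] t 8.95 F [-0.6882 -0.3168 -1.3646] M [-0.0184  0.0067 -0.0054] gap 13.018350201001601
left: mm [-2.0183 -2.3728 -2.1196] deg [ 0.1289 -0.2265  0.2335]
```

View pics/side7.png

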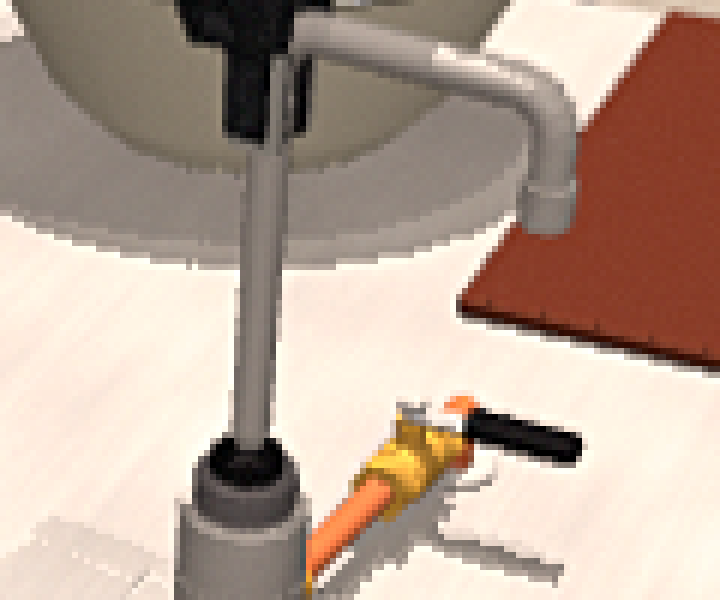

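Request:
carry_out:
  increments:
    - [[-0.002,-0.0025,-0.001],[0,-0.003,0.003],1]
    - [[0,0,-0.001],[0,0,0],1]

```text
time: 9.2
tool_pos: [550.6, -68.8, 250.8]
tcp_rot: [179.9, -0.0, 172.5]
ft_force: [0.6, 0.1, -1.4]
finger_gap: 12.6
```

Run:
```python
from g import *
go(np.array([550.3,-68.5,250]),tool(172.4,0))
```

```text
tcp [550.64   -68.8372 250.7575] rot [179.8785  -0.0034 172.4542] t 9.2 F [ 0.5898  0.1131 -1.4144] M [-0.0648 -0.0697 -0.0067] gap 12.585018889492192
left: mm [0.3813 0.288  0.7581] deg [ 0.1215 -0.0034  0.0542]
```

Request:
carry_out:
  increments:
    - [[0,0,0.003],[0,0,0],1]
    - [[0,0,0.003],[0,0,0],1]
    - [[0,0,0.003],[0,0,0],1]

```text
time: 9.5
tool_pos: [551.8, -69.3, 243.2]
tcp_rot: [179.9, 0.2, 172.4]
ft_force: [-0.6, 0.2, -1.0]
finger_gap: 12.8
```

Run:
```python
from g import *
go(np.array([550.3,-68.5,240]),tool(172.4,0))
S=r.snapshot("side");pickle.dump(S,open("side8.pkl","wb"))
cv2.imwrite("pics/side8.png",cv2.convertScaleAbs(cv2.resize(S["image"][130:210,280:360],None,fx=7,fy=7,interpolation=cv2.INTER_NEAREST),alpha=1.8))
```

```text
tcp [551.7815 -69.266  243.2018] rot [179.8939   0.1955 172.4336] t 9.5 F [-0.6449  0.1647 -1.0086] M [ 0.0303 -0.0344  0.0324] gap 12.826326407093628
left: mm [1.5804 0.5583 3.1975] deg [0.1061 0.1955 0.0338]
```

View pics/side8.png

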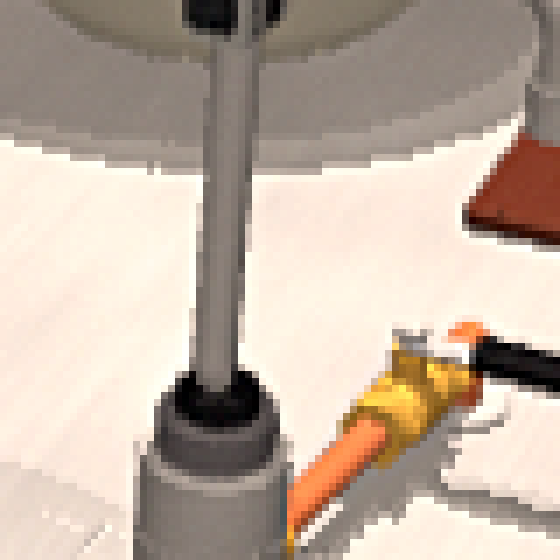

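Request:
carry_out:
  increments:
    - [[0,0,0.002],[0,0,0],1]
    - [[0,0,0.002],[0,0,0],1]

```text
time: 9.75
tool_pos: [551.5, -69.2, 238.1]
tcp_rot: [179.9, 0.1, 172.4]
ft_force: [-0.1, -0.3, -1.6]
finger_gap: 12.9
```

Run:
```python
from g import *
go(np.array([551,-68.5,240]),tool(172.4,0))
```

```text
tcp [551.4654 -69.1756 238.1339] rot [179.8871   0.1375 172.4305] t 9.75 F [-0.1254 -0.3284 -1.6078] M [-0.0024 -0.0856 -0.0344] gap 12.865410883647797
left: mm [ 0.5459  0.6121 -1.8662] deg [0.113  0.1375 0.0307]
```

Request:
carry_out:
  increments:
    - [[0,0,0.002],[0,0,0],1]
    - [[0,0,0.002],[0,0,0],1]

```text
time: 9.95
tool_pos: [551.4, -69.1, 233.7]
tcp_rot: [179.9, 0.1, 172.4]
ft_force: [-1.3, -0.6, -0.9]
finger_gap: 12.9
```

Run:
```python
from g import *
go(np.array([551,-68.5,240]),tool(172.4,0))
```

```text
tcp [551.3505 -69.1416 233.6922] rot [179.8873   0.1173 172.4329] t 9.95 F [-1.2735 -0.6176 -0.8634] M [-0.1079  0.1833 -0.0175] gap 12.870737706835486
left: mm [ 0.419   0.6023 -6.3075] deg [0.1128 0.1173 0.033 ]
```

Request:
carry_out:
  increments:
    - [[0,0,0.002],[0,0,0],1]
    - [[0,0,0.002],[0,0,0],1]

```text
time: 10.15
tool_pos: [551.0, -69.2, 229.3]
tcp_rot: [179.9, 0.1, 172.4]
ft_force: [-0.9, 0.2, -0.6]
finger_gap: 12.9
```

Run:
```python
from g import *
go(np.array([551,-68.5,240]),tool(172.4,0))
S=r.snapshot("side");pickle.dump(S,open("side9.pkl","wb"))
cv2.imwrite("pics/side9.png",cv2.convertScaleAbs(cv2.resize(S["image"][130:210,280:360],None,fx=7,fy=7,interpolation=cv2.INTER_NEAREST),alpha=1.8))
```

```text
tcp [551.0496 -69.2153 229.3398] rot [179.9045   0.0762 172.4335] t 10.15 F [-0.8941  0.1592 -0.5807] M [-0.0845  0.2383  0.013 ] gap 12.941069461991356
left: mm [  0.1292   0.7203 -10.6592] deg [0.0955 0.0762 0.0335]
```

View pics/side9.png

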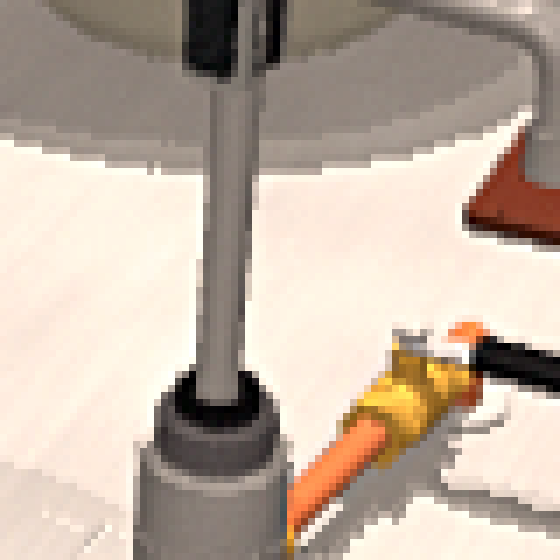

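The stem has entered the socket (crop ~(220,390)) with almost no force. I continue in small steps, watching the vertical force.

Request:
carry_out:
  increments:
    - [[0,0,0.0015],[0,0,0],1]
    - [[0,0,0.0015],[0,0,0],1]

```text
time: 10.4
tool_pos: [551.0, -69.2, 225.9]
tcp_rot: [179.9, 0.1, 172.4]
ft_force: [-1.0, -0.0, 1.4]
finger_gap: 13.4
```

Request:
carry_out:
  increments:
    - [[0,0,0.0015],[0,0,0],1]
    - [[0,0,0.0015],[0,0,0],1]

```text
time: 10.6
tool_pos: [551.2, -69.3, 223.6]
tcp_rot: [179.9, 0.1, 172.4]
ft_force: [-1.9, -0.0, 4.9]
finger_gap: 12.9
```

Request:
carry_out:
  increments:
    - [[0,0,0.0015],[0,0,0],1]
    - [[0,0,0.0015],[0,0,0],1]

```text
time: 10.8
tool_pos: [551.9, -69.4, 222.6]
tcp_rot: [179.9, 0.3, 172.4]
ft_force: [-3.2, 0.7, 7.5]
finger_gap: 13.0
```

Request:
carry_out:
  increments:
    - [[0,0,0.002],[0,0,0],1]
    - [[0,0,0.002],[0,0,0],1]

```text
time: 11.0
tool_pos: [552.7, -69.5, 222.2]
tcp_rot: [179.9, 0.5, 172.4]
ft_force: [-6.4, 0.5, 13.1]
finger_gap: 13.1
```

Request:
carry_out:
  increments:
    - [[0,0,0.002],[0,0,0],1]

```text
time: 11.1
tool_pos: [553.1, -69.7, 221.8]
tcp_rot: [180.0, 0.6, 172.4]
ft_force: [-1.2, -1.8, -2.2]
finger_gap: 13.0
```

Run:
```python
from g import *
go(np.array([551,-69,240]),tool(172.4,0))
```

```text
tcp [553.1322 -69.7419 221.8181] rot [179.9659   0.5628 172.4386] t 11.1 F [-1.1535 -1.8471 -2.2414] M [-0.6567  0.4427  0.0098] gap 13.046506175005728
left: mm [  2.0326   0.4657 -18.2025] deg [0.0343 0.5628 0.0387]
```

Request:
carry_out:
  increments:
    - [[0.0015,0.0005,0.001],[0,0.008,0],1]

```text
time: 11.2
tool_pos: [551.7, -69.4, 220.9]
tcp_rot: [-180.0, 0.1, 172.4]
ft_force: [0.1, -2.7, -2.4]
finger_gap: 12.9
```

Request:
carry_out:
  increments:
    - [[0,0,0.0015],[0,0.003,0],1]

```text
time: 11.3
tool_pos: [551.6, -69.5, 219.1]
tcp_rot: [-180.0, -0.1, 172.4]
ft_force: [-0.7, -1.3, -0.9]
finger_gap: 12.9
```

Run:
```python
from g import *
go(np.array([551,-69,240]),tool(172.4,0))
S=r.snapshot("side");pickle.dump(S,open("side10.pkl","wb"))
cv2.imwrite("pics/side10.png",cv2.convertScaleAbs(cv2.resize(S["image"][110:210,280:390],None,fx=6,fy=6,interpolation=cv2.INTER_NEAREST),alpha=1.8))
```

```text
tcp [551.6329 -69.4866 219.1128] rot [-179.98     -0.0771  172.424 ] t 11.3 F [-0.6643 -1.2501 -0.852 ] M [-0.203   0.4627  0.002 ] gap 12.90285546413881
left: mm [  0.7196   0.3916 -20.8864] deg [-0.02   -0.0771  0.024 ]
```

View pics/side10.png

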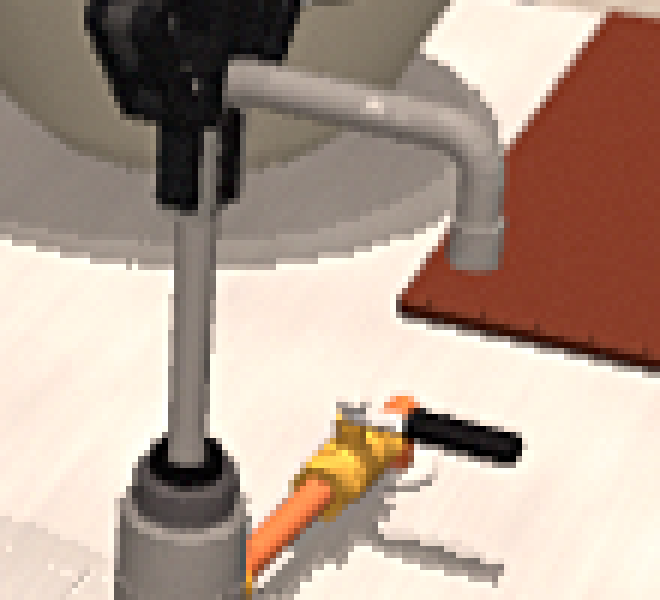

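```bash
cat > noz.py <<'E'
from g import *
def noz(S,tcp,L=145.7,az=172.4):
    h=np.array([np.cos(np.radians(az)),np.sin(np.radians(az)),0])
    return proj(S,np.array([tcp[0],tcp[1],0])+h*105+[0,0,tcp[2]+19-L+124])
E
python3 - <<'E'
from noz import *
S=load("side10.pkl")
for L in(135,140,145.7,150):print(L,noz(S,[551.6,-69.5,219.1],L))
E
```

```text
135 [[358.3448 154.0834]]
140 [[358.0659 156.2578]]
145.7 [[357.7504 158.7187]]
150 [[357.514  160.5628]]
```

Compared with the fingertips, the nozzle has risen about 12 mm: the stem slipped upward in the grip at about 13 N and is still above the seal, about 11 mm deep. I'll slide the loosely held fingers down until the palm bears on the top of the arm, then grip hard and push with the palm.

Request:
carry_out:
  increments:
    - [[0,0,0],[0,0,0],1]
    - [[0,0,0.002],[0,0,0],1]
    - [[0,0,0.002],[0,0,0],1]
  newtons: 20

```text
time: 11.65
tool_pos: [552.1, -70.3, 214.3]
tcp_rot: [-179.9, -0.0, 172.4]
ft_force: [1.0, -2.4, -0.2]
finger_gap: 12.6
```

Request:
carry_out:
  increments:
    - [[0.0005,0,0.002],[0,0,0],1]
    - [[0,0,0.002],[0,0,0],1]

```text
time: 11.85
tool_pos: [552.2, -70.5, 210.4]
tcp_rot: [-179.9, 0.0, 172.4]
ft_force: [-0.7, -2.0, 2.6]
finger_gap: 12.8
```

Run:
```python
from noz import *
go(np.array([551,-69,240]),tool(172.4,0))
S=r.snapshot("side");pickle.dump(S,open("side11.pkl","wb"))
cv2.imwrite("pics/side11.png",cv2.convertScaleAbs(cv2.resize(S["image"][110:210,280:390],None,fx=6,fy=6,interpolation=cv2.INTER_NEAREST),alpha=1.8))
```

```text
tcp [552.1795 -70.4756 210.4167] rot [-179.9032    0.0437  172.3916] t 11.85 F [-0.7314 -2.0052  2.5585] M [-0.6879  0.0441  0.0892] gap 12.837762618880202
left: mm [  1.3419   1.2564 -29.5865] deg [-0.0968  0.0437 -0.0085]
```

View pics/side11.png

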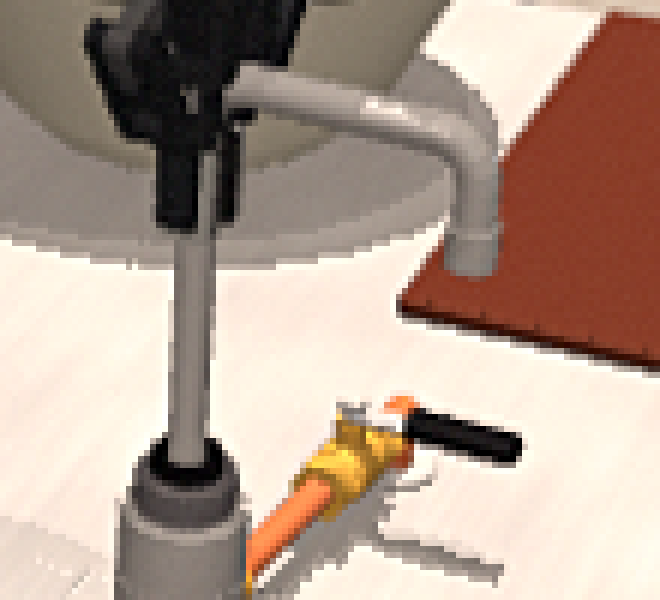

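Request:
carry_out:
  increments:
    - [[0.0005,0.0005,0.002],[0,0,0],1]
    - [[0,0,0.0015],[0,0,0],1]

```text
time: 12.1
tool_pos: [552.3, -70.3, 207.7]
tcp_rot: [-179.9, 0.2, 172.4]
ft_force: [-1.1, -1.6, 6.8]
finger_gap: 12.7
```

Request:
carry_out:
  increments:
    - [[0.0005,0.0005,0.0015],[0,0,0],1]
    - [[0,0,0.001],[0,0,0],1]

```text
time: 12.3
tool_pos: [552.6, -70.3, 207.1]
tcp_rot: [-179.8, 0.3, 172.4]
ft_force: [-2.7, -2.1, 6.5]
finger_gap: 12.9
```

Run:
```python
from noz import *
go(np.array([551,-69,240]),tool(172.4,0))
S=r.snapshot("side");pickle.dump(S,open("side12.pkl","wb"))
cv2.imwrite("pics/side12.png",cv2.convertScaleAbs(cv2.resize(S["image"][110:210,280:390],None,fx=6,fy=6,interpolation=cv2.INTER_NEAREST),alpha=1.8))
```

```text
tcp [552.567  -70.2826 207.1346] rot [-179.8017    0.3082  172.3758] t 12.3 F [-2.6935 -2.147   6.4574] M [-0.5842  0.5708 -0.0022] gap 12.857662216824878
left: mm [  1.5466   0.9496 -32.8777] deg [-0.1983  0.3081 -0.0247]
```

View pics/side12.png

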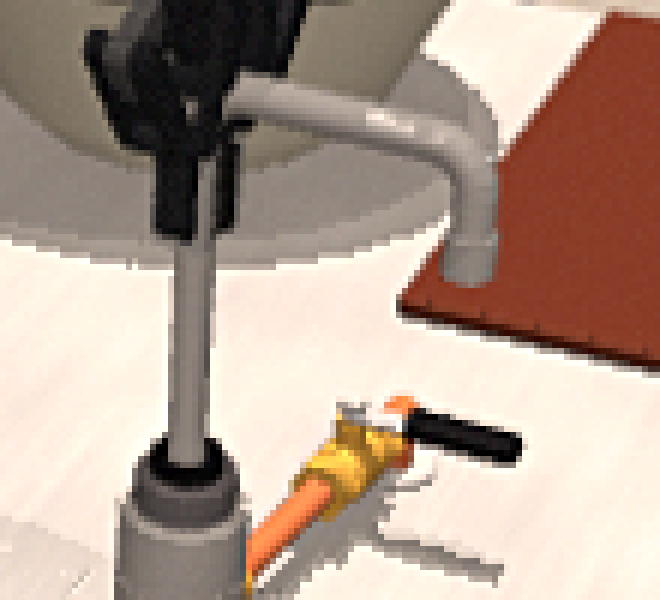

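Force is about 6.5 N and the spout now moves with the hand, so the palm is bearing on it. I clamp and push through the seal.

Request:
carry_out:
  increments:
    - [[0.001,0.0005,0],[0,0.003,0],1]
    - [[0,0,0.0015],[0,0,0],1]
  newtons: 120

```text
time: 12.55
tool_pos: [552.3, -70.1, 207.1]
tcp_rot: [-179.8, 0.3, 172.4]
ft_force: [-1.6, -3.8, 12.9]
finger_gap: 12.2
```

Request:
carry_out:
  increments:
    - [[0.0005,0,0.002],[0,0.002,0],1]

```text
time: 12.65
tool_pos: [552.4, -70.2, 206.4]
tcp_rot: [-179.7, 0.3, 172.4]
ft_force: [-1.2, -2.1, 5.6]
finger_gap: 12.3
```

Request:
carry_out:
  increments:
    - [[0.0005,0,0.002],[0,0.002,0],1]

```text
time: 12.75
tool_pos: [552.1, -70.2, 204.8]
tcp_rot: [-179.7, 0.2, 172.4]
ft_force: [-0.7, -2.5, 1.1]
finger_gap: 12.3
```

Run:
```python
from noz import *
go(np.array([551,-69,240]),tool(172.4,0))
```

```text
tcp [552.1046 -70.2228 204.8244] rot [-179.7278    0.2001  172.3692] t 12.75 F [-0.6978 -2.5374  1.1206] M [-0.8884  0.1213  0.0142] gap 12.345449374568178
left: mm [  1.1344   0.8982 -35.1844] deg [-0.2722  0.2    -0.0313]
```

Run:
```python
from noz import *
S=r.snapshot("side");pickle.dump(S,open("side13.pkl","wb"))
cv2.imwrite("pics/side13.png",cv2.convertScaleAbs(cv2.resize(S["image"][110:210,280:390],None,fx=6,fy=6,interpolation=cv2.INTER_NEAREST),alpha=1.8))
```

```text
(no output)
```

View pics/side13.png

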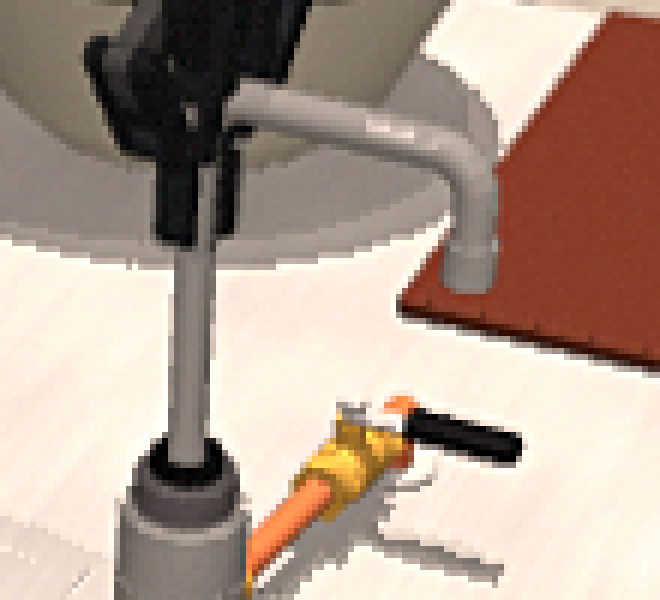

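Request:
carry_out:
  increments:
    - [[0.0005,0,0.002],[0,0,0],1]

```text
time: 12.9
tool_pos: [551.5, -70.1, 202.0]
tcp_rot: [-179.7, 0.2, 172.4]
ft_force: [1.0, -3.5, -2.3]
finger_gap: 12.4
```

Request:
carry_out:
  increments:
    - [[0,0,0.0015],[0,0,0],1]
    - [[0,0,0.0015],[0,0,0],1]

```text
time: 13.1
tool_pos: [551.3, -70.1, 197.8]
tcp_rot: [-179.7, 0.1, 172.4]
ft_force: [1.8, -3.8, -4.8]
finger_gap: 12.5
```

Request:
carry_out:
  increments:
    - [[0,0,0.0015],[0,0,0],1]
    - [[0,0,0.0015],[0,0,0],1]

```text
time: 13.3
tool_pos: [551.5, -70.2, 194.2]
tcp_rot: [-179.7, 0.1, 172.4]
ft_force: [0.2, -3.1, 0.1]
finger_gap: 12.7
```

Request:
carry_out:
  increments:
    - [[0,0,0.001],[0,0,0],1]
    - [[0,0,0.001],[0,0,0],1]

```text
time: 13.5
tool_pos: [551.4, -70.2, 191.8]
tcp_rot: [-179.7, 0.1, 172.4]
ft_force: [1.8, -3.4, 1.0]
finger_gap: 12.5
```

Run:
```python
from noz import *
go(np.array([551,-69,240]),tool(172.4,0))
S=r.snapshot("side");pickle.dump(S,open("side14.pkl","wb"))
cv2.imwrite("pics/side14.png",cv2.convertScaleAbs(cv2.resize(S["image"][110:210,280:390],None,fx=6,fy=6,interpolation=cv2.INTER_NEAREST),alpha=1.8))
```

```text
tcp [551.3969 -70.1967 191.8423] rot [-179.7359    0.1281  172.3607] t 13.5 F [ 1.8007 -3.3951  1.0039] M [-0.9573 -0.4222 -0.0274] gap 12.528149175975633
left: mm [  0.4448   0.9114 -48.1635] deg [-0.2641  0.128  -0.0396]
```

View pics/side14.png

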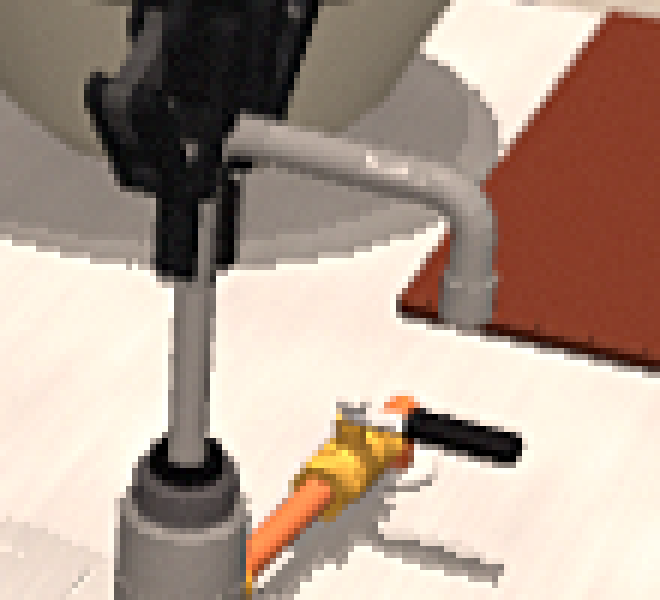

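Request:
carry_out:
  increments:
    - [[0,0,0.001],[0,0,0],1]
    - [[0,0,0.001],[0,0,0],1]

```text
time: 13.75
tool_pos: [551.7, -70.3, 190.4]
tcp_rot: [-179.7, 0.2, 172.4]
ft_force: [-0.1, -3.6, 7.3]
finger_gap: 12.2
```

Request:
carry_out:
  increments:
    - [[0,0,0.001],[0,0,0],1]
    - [[0,0,0.001],[0,0,0],1]

```text
time: 13.95
tool_pos: [552.2, -70.3, 190.4]
tcp_rot: [-179.7, 0.3, 172.4]
ft_force: [-2.5, -3.0, 4.1]
finger_gap: 12.6
```

Request:
carry_out:
  increments:
    - [[0,0,0.001],[0,0,0],1]
    - [[0,0,0.001],[0,0,0],1]

```text
time: 14.15
tool_pos: [552.3, -70.3, 190.4]
tcp_rot: [-179.7, 0.3, 172.4]
ft_force: [-2.3, -3.1, 7.4]
finger_gap: 12.7
```

z no longer moves at 190.4: this is the stop, about 33 mm deep. I press it home gradually.

Request:
carry_out:
  increments:
    - [[0.0005,0,0.002],[0,0.002,0],1]
    - [[0.0005,0,0.002],[0,0.002,0],1]

```text
time: 14.35
tool_pos: [552.5, -70.4, 190.3]
tcp_rot: [-179.7, 0.3, 172.4]
ft_force: [-3.1, -1.9, 13.4]
finger_gap: 12.3
```

Request:
carry_out:
  increments:
    - [[0,0,0.0025],[0,0,0],1]
    - [[0,0,0.0025],[0,0,0],1]

```text
time: 14.55
tool_pos: [553.5, -69.4, 190.2]
tcp_rot: [-179.8, 0.5, 172.4]
ft_force: [-7.5, -1.3, 18.7]
finger_gap: 12.4
```

Run:
```python
from noz import *
go(np.array([551,-69,240]),tool(172.4,0))
```

```text
tcp [553.5295 -69.4174 190.2145] rot [-179.8065    0.5289  172.3976] t 14.55 F [-7.4696 -1.2586 18.7323] M [-0.3814  1.8129 -0.0374] gap 12.390662400744022
left: mm [  2.1027  -0.0891 -49.807 ] deg [-0.1935  0.5289 -0.0033]
```

Request:
carry_out:
  increments:
    - [[0.001,0,0.0027],[0,0.003,0],1]
    - [[0.0005,0,0.0027],[0,0,0],1]

```text
time: 14.75
tool_pos: [553.2, -69.2, 190.2]
tcp_rot: [-179.8, 0.6, 172.4]
ft_force: [-5.8, -2.2, 19.5]
finger_gap: 12.4
```

Request:
carry_out:
  increments:
    - [[0.0005,0,0.0028],[0,0.002,0],1]
    - [[0,0,0.0028],[0,0,0],1]

```text
time: 14.95
tool_pos: [553.5, -69.2, 190.2]
tcp_rot: [-179.8, 0.7, 172.4]
ft_force: [-8.3, -1.8, 20.6]
finger_gap: 12.7
```

Run:
```python
from noz import *
go(np.array([551,-69,240]),tool(172.4,0))
S=r.snapshot("side");pickle.dump(S,open("side15.pkl","wb"))
go(np.array([551,-69,240]),tool(172.4,0))
cv2.imwrite("pics/side15.png",cv2.convertScaleAbs(cv2.resize(S["image"][110:210,280:390],None,fx=6,fy=6,interpolation=cv2.INTER_NEAREST),alpha=1.8))
```

```text
tcp [553.5305 -69.1741 190.1898] rot [-179.7917    0.6919  172.4137] t 14.95 F [-8.3133 -1.7574 20.5916] M [-0.3587  1.9998 -0.0137] gap 12.675302049155405
left: mm [  1.9296  -0.3427 -49.8362] deg [-0.2083  0.692   0.0124]
tcp [553.4653 -69.1724 190.1792] rot [-179.7912    0.6857  172.4129] t 15.0 F [-7.5205 -2.0368 19.0062] M [-0.3259  1.9114 -0.0493] gap 12.238072306286925
left: mm [  1.87    -0.3363 -49.8459] deg [-0.2087  0.6857  0.0116]
```

View pics/side15.png

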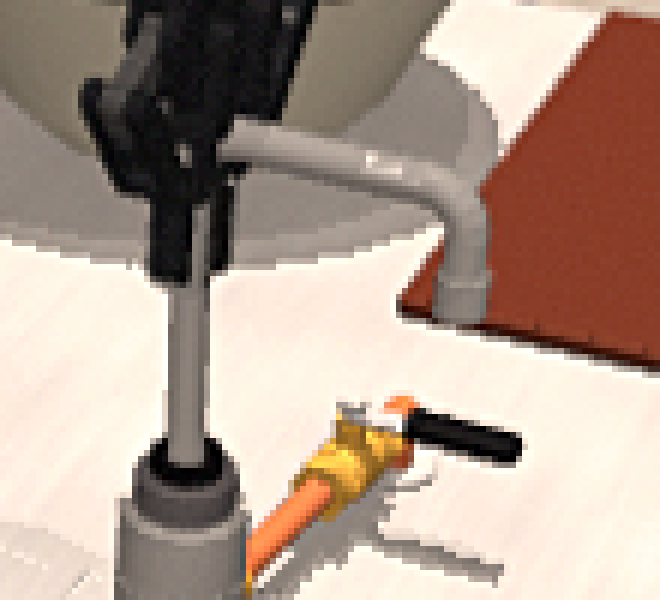

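Pressed at about 20 N for 0.4 s. To rule out jamming (a side force of -8 N was present), I relax the side load, straighten and press again.

Request:
carry_out:
  increments:
    - [[0.001,0,-0.0005],[0,0.006,0],1]
    - [[0.001,0,0],[0,0.005,0],1]

```text
time: 15.2
tool_pos: [551.3, -68.7, 191.5]
tcp_rot: [-179.8, 0.1, 172.4]
ft_force: [2.1, -3.3, 3.4]
finger_gap: 12.8
```

Run:
```python
from noz import *
go(np.array([551,-69,190]),tool(172.4,0))
S=load("side15.pkl")
for d in(30,33,36,40,46):
    print(d,proj(S,np.array([551,-69.3,115-d+124])+105*np.array([-.9912,.132,0])))
```

```text
tcp [551.2505 -68.7494 191.5252] rot [-179.7977    0.0566  172.4159] t 15.2 F [ 2.1464 -3.3418  3.4417] M [-0.8889 -0.7676  0.0338] gap 12.793972524688627
left: mm [ 0.2167 -0.2761  1.526 ] deg [-0.2023  0.0566  0.0158]
30 [[357.599  161.9843]]
33 [[357.4351 163.2596]]
36 [[357.2718 164.5298]]
40 [[357.0552 166.2156]]
46 [[356.7326 168.7276]]
```

Request:
carry_out:
  increments:
    - [[0,0,0.001],[0,0,0],1]
    - [[0.0005,0,0.002],[0,0.001,0],1]
    - [[0.001,0,0.0022],[0,0.003,0],1]
    - [[0.001,0,0.0025],[0,0.003,0],1]

```text
time: 15.6
tool_pos: [552.6, -69.0, 190.2]
tcp_rot: [-179.8, 0.3, 172.4]
ft_force: [-2.5, -1.4, 17.3]
finger_gap: 12.6
```

Request:
carry_out:
  increments:
    - [[0.001,0,0.0027],[0,0.004,0],1]
    - [[0.001,0,0.0027],[0,0.004,0],1]

```text
time: 15.8
tool_pos: [553.1, -69.0, 190.2]
tcp_rot: [-179.8, 0.2, 172.4]
ft_force: [-3.0, -2.4, 20.0]
finger_gap: 12.8
```

Run:
```python
from noz import *
go(np.array([551,-69,190]),tool(172.4,0))
```

```text
tcp [553.0854 -69.0343 190.2021] rot [-179.7567    0.2029  172.4295] t 15.8 F [-3.0204 -2.4486 20.0423] M [-0.5041  0.9343  0.0298] gap 12.834199909156613
left: mm [ 2.0724 -0.2399  0.1958] deg [-0.2433  0.203   0.0291]
```

It stopped at the same z (190.2) with little side load, so this is the hard stop. I release and rise.

Request:
carry_out:
  increments:
    - [[0.001,0,0],[0,0,0],1]
    - [[0.001,0,0],[0,0,0],0.6]
    - [[0,0,0],[0,0,0],0.2]
    - [[0,0,0],[0,0,0],0]
    - [[0,0,0],[0,0,0],0]
    - [[0,0,-0.01],[0,0,0],0]
    - [[0,0,-0.02],[0,0,0],0]
    - [[0,0,-0.03],[0,0,0],0]
    - [[0,0,-0.03],[0,0,0],0]

```text
time: 16.7
tool_pos: [546.3, -65.3, 275.0]
tcp_rot: [179.9, -0.8, 172.5]
ft_force: [0.3, -0.5, 0.7]
finger_gap: 84.8
```

Run:
```python
from noz import *
go(np.array([551,-69,190]),tool(172.4,0))
S=r.snapshot("side");pickle.dump(S,open("side16.pkl","wb"))
cv2.imwrite("pics/side16.png",cv2.convertScaleAbs(cv2.resize(S["image"][100:220,270:400],None,fx=5,fy=5,interpolation=cv2.INTER_NEAREST),alpha=1.8))
```

```text
tcp [546.2764 -65.3226 274.9769] rot [179.9371  -0.795  172.4961] t 16.7 F [ 0.2551 -0.5251  0.6759] M [-0.0439  0.0134  0.0135] gap 84.83449635730811
left: mm [-6.342  -3.1223 84.8937] deg [ 0.0623 -0.7951  0.0957]
```

View pics/side16.png

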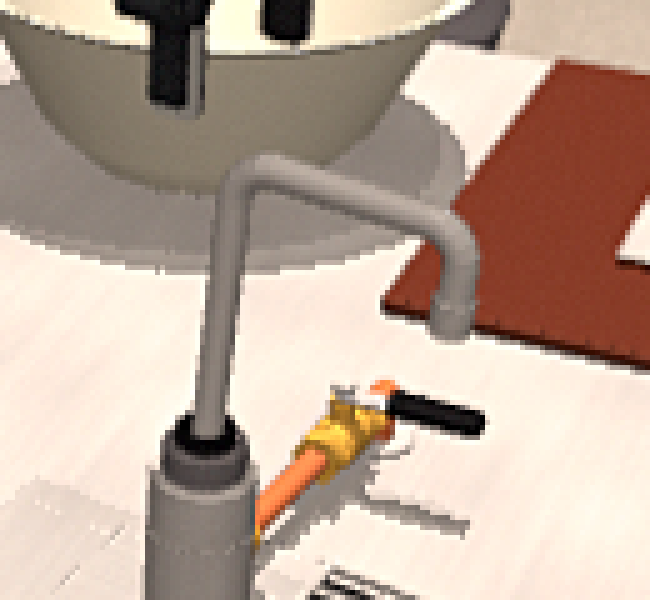

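Run:
```python
from noz import *
S=load("side16.pkl")
h=np.array([-.9912,.132,0]);m=np.array([551,-69.3,115.])
for lean in(2,3):
  t=np.radians(lean);ux=h*np.cos(t)-np.array([0,0,np.sin(t)]);uz=h*np.sin(t)+np.array([0,0,np.cos(t)])
  for d in(28,32,36):
    e=m-uz*d
    print(lean,d,"arm20",proj(S,e+uz*170+ux*20)[0],"arm60",proj(S,e+uz*170+ux*60)[0],"noz",proj(S,e+uz*124+ux*105)[0],"stem140",proj(S,e+uz*140)[0])
```

```text
2 28 arm20 [324.9556 131.6819] arm60 [342.1613 136.9728] noz [358.9648 163.1482] stem140 [315.3784 141.9166]
2 32 arm20 [324.7657 133.429 ] arm60 [341.9202 138.7393] noz [358.6809 164.8259] stem140 [315.2194 143.5858]
2 36 arm20 [324.5768 135.1667] arm60 [341.6806 140.496 ] noz [358.3986 166.4944] stem140 [315.0612 145.2463]
3 28 arm20 [325.983 132.166] arm60 [343.1802 137.7792] noz [359.5679 164.167 ] stem140 [316.1703 142.1797]
3 32 arm20 [325.7608 133.904 ] arm60 [342.9057 139.5346] noz [359.2517 165.8306] stem140 [315.9808 143.8403]
3 36 arm20 [325.5398 135.6325] arm60 [342.6328 141.2801] noz [358.9373 167.485 ] stem140 [315.7923 145.492 ]
```

The spout stands by itself in the socket, stem from (312,186) to (317,138) px, leaning about 2.5° towards the nozzle and still seated (depth about 32–35 mm). Next comes the valve lever: I'll push it with the closed fingers, turning about its pivot.

```bash
cat > v.py <<'E'
from noz import *
piv=np.array([531.2,-218.0,0]);
def vp(az,off,z,r=58):
    a=np.radians(az);l=np.array([np.cos(a),np.sin(a),0]);t=np.array([np.cos(a-np.pi/2),np.sin(a-np.pi/2),0])
    return piv+r*l+off*t+[0,0,z]
E
python3 - <<'E'
from v import *
go(vp(179,38,285),tool(89,0),11)
print(vp(179,38,55))
E
```

```text
tcp [548.3733 -65.7643 281.4885] rot [179.9736  -0.3328 172.4948] t 16.75 F [ 0.1666 -0.2432  5.3381] M [0.0031 0.0297 0.0224] gap 85.82784041130213
left: mm [  59.0929 -121.9888   -3.2246] deg [-0.2209 -0.2909 83.4945]
11 rows m [-0.0028 -0.0132 -0.0003] rad [-0.0004 -0.0005  0.1325]
  via [ 542.0845 -118.6998  282.7224]
  via [ 509.9005 -161.1939  284.0207]
[ 473.872  -178.9935   55.    ]
```

Request:
carry_out:
  increments:
    - [[-0.003,-0.013,-0.004],[0,0,0.132],0]
    - [[-0.003,-0.013,-0.002],[0,0,0.132],0]
    - [[-0.003,-0.013,-0.002],[0,0,0.132],0]
    - [[-0.003,-0.013,-0.002],[0,0,0.132],0]
    - [[-0.003,-0.013,-0.002],[0,0,0.132],0]
    - [[-0.003,-0.013,-0.002],[0,0,0.132],0]
    - [[-0.003,-0.013,-0.002],[0,0,0.132],1]
    - [[-0.003,-0.013,-0.002],[0,0,0.132],1]
    - [[-0.003,-0.013,-0.002],[0,0,0.132],1]
    - [[-0.003,-0.013,-0.002],[0,0,0.132],1]
    - [[-0.003,-0.013,-0.002],[0,0,0.132],1]
  newtons: 40

```text
time: 17.85
tool_pos: [475.7, -180.2, 316.8]
tcp_rot: [179.6, 0.0, 86.2]
ft_force: [0.2, 0.0, 0.1]
finger_gap: 12.3
```

Run:
```python
from v import *
go(vp(179,38,100),tool(89,0),10)
```

```text
tcp [ 475.674  -180.2428  316.8392] rot [179.601    0.0215  86.2288] t 17.85 F [0.2027 0.0499 0.0928] M [ 0.0307  0.01   -0.0037] gap 12.319570435657615
left: mm [  1.2093  -3.3902 216.8204] deg [ 0.3984  0.0311 -2.7711]
10 rows m [ 0.0001 -0.0003  0.0217] rad [ 0.0007  0.0001 -0.0048]
  via [ 475.1411 -179.7502  230.102 ]
  via [ 474.3577 -179.2473  143.3667]
```

Request:
carry_out:
  increments:
    - [[0,0,0.02],[0,0,-0.005],1]
    - [[0,-0.001,0.03],[0.001,0,-0.005],1]
    - [[0,0,0.03],[0.001,0,-0.005],1]
    - [[0,-0.001,0.03],[0.001,0,-0.005],1]
    - [[0,0,0.03],[0.001,0,-0.005],1]
    - [[0,-0.001,0.03],[0.001,0,-0.005],1]
    - [[0,0,0.02],[0.001,0,-0.005],1]
    - [[0,0,0.01],[0,0,-0.005],1]
    - [[0,0,0],[0,0,0],1]

```text
time: 18.75
tool_pos: [476.4, -182.9, 118.8]
tcp_rot: [179.3, 0.3, 88.2]
ft_force: [-0.3, 0.1, -0.0]
finger_gap: 0.0
```

Run:
```python
from v import *
go(vp(179,38,55),tool(89,0))
for n,(x,y) in(("side",(270,130)),("top",(320,180))):
    S=r.snapshot(n);pickle.dump(S,open(n+"17.pkl","wb"))
    cv2.imwrite(f"pics/{n}17.png",cv2.convertScaleAbs(cv2.resize(S["image"][y:y+120,x:x+130],None,fx=5,fy=5,interpolation=cv2.INTER_NEAREST),alpha=1.8))
```

```text
tcp [ 476.3956 -182.8984  118.7595] rot [179.2705   0.3     88.1616] t 18.75 F [-0.27    0.132  -0.0388] M [ 0.0119 -0.0202 -0.0495] gap 0.0449480268972504
left: mm [ 4.1556 -3.4589 63.6998] deg [ 0.7273  0.3053 -0.8365]
```

View pics/side17.png

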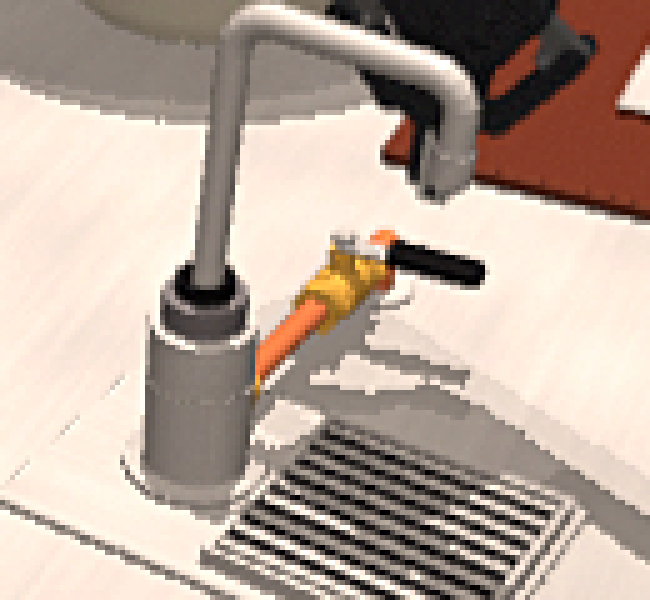

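View pics/top17.png

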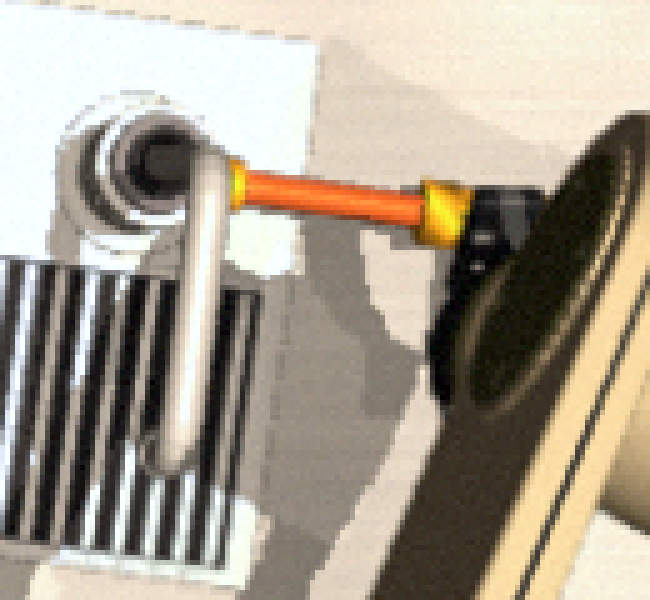

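Request:
carry_out:
  increments:
    - [[0.004,-0.003,0.015],[0.01,0.003,-0.01],1]
    - [[0,0,0.017],[0,0,0],1]
    - [[0,0,0.015],[0,0,0],1]
    - [[0,0,0.01],[0,0,0],1]
    - [[0,0,0.002],[0,0,0],1]

```text
time: 19.35
tool_pos: [479.3, -180.9, 64.1]
tcp_rot: [179.2, 0.4, 88.8]
ft_force: [-0.1, -0.2, -0.3]
finger_gap: 0.1
```

Run:
```python
from v import *
go(vp(179,38,53),tool(89,0))
S=r.snapshot("side");pickle.dump(S,open("side18.pkl","wb"))
cv2.imwrite(f"pics/side18.png",cv2.convertScaleAbs(cv2.resize(S["image"][140:240,300:400],None,fx=6,fy=6,interpolation=cv2.INTER_NEAREST),alpha=1.8))
```

```text
tcp [ 479.2871 -180.891    64.1421] rot [179.2102   0.4367  88.8362] t 19.35 F [-0.0649 -0.162  -0.3216] M [0.0016 0.0027 0.0455] gap 0.13204239462536085
left: mm [ 1.8719 -5.6054 11.0519] deg [ 0.7892  0.4378 -0.1608]
```

View pics/side18.png

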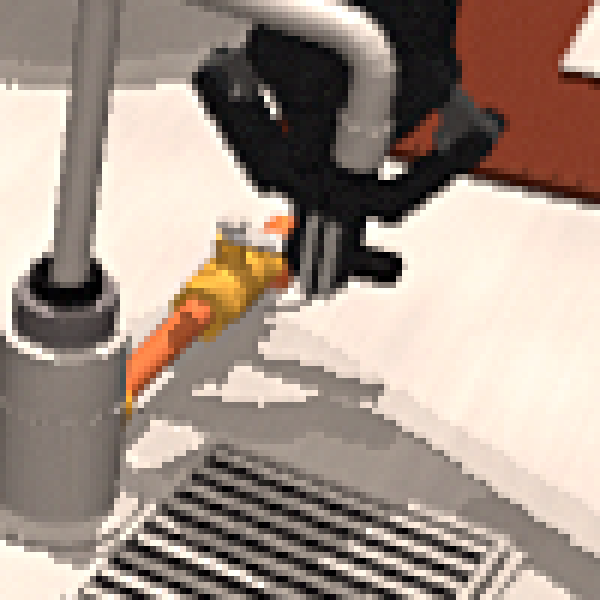

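Request:
carry_out:
  increments:
    - [[0,-0.004,0.008],[0.01,0.004,0],1]
    - [[0,-0.002,0.002],[0,0,0],1]

```text
time: 19.6
tool_pos: [474.3, -181.3, 55.1]
tcp_rot: [179.7, 0.2, 88.9]
ft_force: [-0.8, -0.3, 0.0]
finger_gap: -0.3
```

Run:
```python
from v import *
go(vp(179,20,51),tool(89,0))
```

```text
tcp [ 474.2514 -181.2872   55.0916] rot [179.7041   0.2499  88.859 ] t 19.6 F [-0.7596 -0.2513  0.0159] M [-0.0028 -0.0275  0.0328] gap -0.31852154939755006
left: mm [-15.6963  -0.4022   4.1581] deg [ 0.2956  0.2503 -0.1403]
```

Request:
carry_out:
  increments:
    - [[-0.006,0,0.002],[0,0,0],1]
    - [[-0.005,0,0.001],[0,0,0],1]
    - [[-0.004,0,0],[0,0,0],1]

```text
time: 19.9
tool_pos: [474.1, -197.4, 52.4]
tcp_rot: [179.7, 0.3, 88.9]
ft_force: [-0.5, -0.6, 0.7]
finger_gap: -0.3
```

Run:
```python
from v import *
go(vp(179,20,51),tool(89,0))
C,s=cur()
for n in(12,):
    # rotate +6 deg about pivot
    def rz(a):
        T=np.eye(4);T[:3,:3]=Ro.from_euler("z",a,degrees=True).as_matrix();return T
    P=np.eye(4);P[:3,3]=piv
    M=np.linalg.inv(C)@P@rz(6)@np.linalg.inv(P)@C
    print(M[:3,3],Ro.from_matrix(M[:3,:3]).as_rotvec())
```

```text
tcp [ 474.0703 -197.4101   52.4214] rot [179.6661   0.2751  88.8889] t 19.9 F [-0.5441 -0.5809  0.6821] M [ 0.0687  0.0022 -0.0175] gap -0.3218994773206198
left: mm [ 0.4161 -0.5288  1.4164] deg [ 0.3337  0.2754 -0.1103]
[-6.1189 -1.7211  0.0193] [-0.0005  0.0006 -0.1047]
```

Request:
carry_out:
  increments:
    - [[-0.0065,-0.0017,0],[0,0,-0.1],1]
    - [[-0.007,-0.0017,0],[0,0,-0.1],1]
    - [[-0.007,-0.0017,0],[0,0,-0.1],1]
    - [[-0.007,-0.0017,0],[0,0,-0.1],1]
    - [[-0.007,-0.0017,0],[0,0,-0.1],1]

```text
time: 20.4
tool_pos: [471.8, -231.0, 52.5]
tcp_rot: [179.7, -0.0, 118.5]
ft_force: [0.5, 6.7, 1.3]
finger_gap: 0.0
```

```bash
cat > vs.py <<'E'
from v import *
C,s=cur();d=s["tool_pos"]-piv;x=C[:3,0];yaw=s["tcp_rot"][2]
# implied lever az: tcp = r*l+off*t
rr=np.hypot(d[0],d[1]);phi=np.degrees(np.arctan2(d[1],d[0]))%360
off=19;laz=phi+np.degrees(np.arcsin(off/rr));print("tcp",s["tool_pos"],"yaw",yaw,"F",s["ft_force"],"implied lever az",laz,"angle",laz-172.4,"r",np.sqrt(rr**2-off**2),"want yaw",laz-90,"t",s["time"],"j",s["joint_pos"])
E
python3 vs.py
python3 - <<'E'
from v import *
S=r.snapshot("side");pickle.dump(S,open("side19.pkl","wb"))
cv2.imwrite(f"pics/side19.png",cv2.convertScaleAbs(cv2.resize(S["image"][140:240,300:400],None,fx=6,fy=6,interpolation=cv2.INTER_NEAREST),alpha=1.8))
E
```

```text
tcp [ 471.7946 -230.9536   52.4791] yaw 118.48712972851743 F [0.4551 6.721  1.2761] implied lever az 210.51061842056805 angle 38.110618420568045 r 57.756319719678494 want yaw 120.51061842056805 t 20.4 j [-31.8859   5.2604 107.2025   0.3255  67.3987 -60.4977]
```

View pics/side19.png

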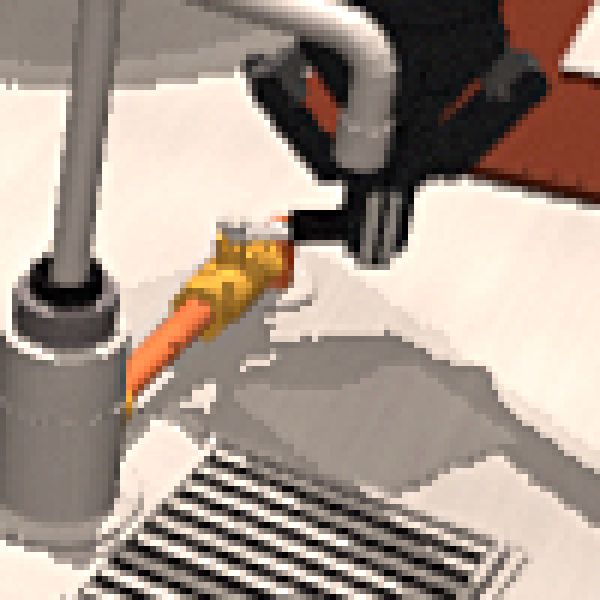

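The lever is turning with the finger (side crop (320,225) to (375,250)). I continue the sweep.

Request:
carry_out:
  increments:
    - [[-0.007,-0.0017,0],[0,0,-0.11],1]
    - [[-0.007,-0.0017,0],[0,0,-0.11],1]
    - [[-0.007,-0.0017,0],[0,0,-0.1],1]
    - [[-0.007,-0.0017,0],[0,0,-0.1],1]
    - [[-0.007,-0.0017,0],[0,0,-0.1],1]

```text
time: 20.95
tool_pos: [486.7, -261.1, 52.0]
tcp_rot: [179.5, -0.3, 149.1]
ft_force: [-3.6, 4.3, 2.9]
finger_gap: -0.1
```

```bash
python3 vs.py
```

```text
tcp [ 486.7162 -261.0611   52.0428] yaw 149.10473201006764 F [-3.5986  4.3394  2.8785] implied lever az 241.9407912670016 angle 69.5407912670016 r 58.92427460254153 want yaw 151.9407912670016 t 20.95 j [-33.8685   9.6765 102.4059   0.5543  68.2438 -93.1788]
```

Request:
carry_out:
  increments:
    - [[-0.007,-0.002,0],[0,0,-0.12],1]
    - [[-0.007,-0.002,0],[0,0,-0.11],1]
    - [[-0.006,-0.0017,0],[0,0,-0.1],1]

```text
time: 21.25
tool_pos: [500.7, -273.7, 51.4]
tcp_rot: [179.2, -0.4, 168.4]
ft_force: [-4.1, 2.9, 3.2]
finger_gap: -0.1
```

```bash
python3 vs.py
python3 - <<'E'
from v import *
S=r.snapshot("side");pickle.dump(S,open("side20.pkl","wb"))
cv2.imwrite(f"pics/side20.png",cv2.convertScaleAbs(cv2.resize(S["image"][140:240,300:400],None,fx=6,fy=6,interpolation=cv2.INTER_NEAREST),alpha=1.8))
E
```

```text
tcp [ 500.7167 -273.6806   51.3786] yaw 168.42066190874556 F [-4.1113  2.8835  3.2273] implied lever az 258.71702449257685 angle 86.31702449257685 r 60.56863172786057 want yaw 168.71702449257685 t 21.25 j [ -34.1564   12.702    99.0189    0.5815   68.9809 -112.786 ]
```

View pics/side20.png

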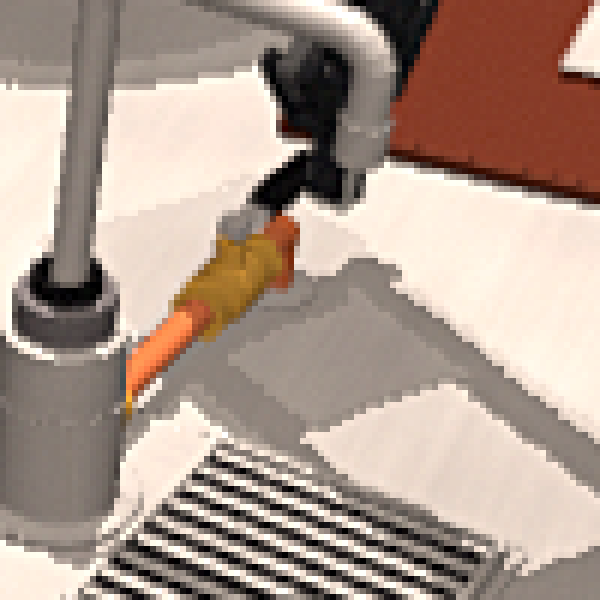

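Nearly in line with the pipe. I push gently against the end stop.

Request:
carry_out:
  increments:
    - [[-0.005,-0.001,0],[0,0,-0.05],1]
    - [[-0.004,0,0],[0,0,-0.02],1]
    - [[-0.004,0,0],[0,0,0],1]

```text
time: 21.6
tool_pos: [503.5, -275.8, 50.2]
tcp_rot: [179.0, -1.7, 172.3]
ft_force: [-23.8, 6.2, 19.6]
finger_gap: 0.2
```

```bash
python3 vs.py
```

```text
tcp [ 503.4941 -275.7526   50.1838] yaw 172.30675573481022 F [-23.7677   6.1767  19.5817] implied lever az 261.62622526680667 angle 89.22622526680667 r 61.17174830065692 want yaw 171.62622526680667 t 21.6 j [ -33.9088   14.4527   97.1186    0.1387   70.379  -116.2499]
```

Request:
carry_out:
  increments:
    - [[-0.004,0,0],[0,0,0],1]
    - [[-0.005,0,0],[0,0,0],1]

```text
time: 21.8
tool_pos: [503.4, -275.7, 50.2]
tcp_rot: [178.9, -2.8, 171.8]
ft_force: [-29.7, 7.0, 25.9]
finger_gap: -0.2
```

```bash
python3 vs.py
```

```text
tcp [ 503.4429 -275.6589   50.2293] yaw 171.8096873564743 F [-29.6845   6.9527  25.9062] implied lever az 261.56590154952613 angle 89.16590154952613 r 61.10648734226167 want yaw 171.56590154952613 t 21.8 j [ -33.6904   15.4602   95.9461   -0.215    71.632  -115.3992]
```

The stop is reached: the lever is no longer moving and the force is rising. I back off and lift clear.

Request:
carry_out:
  increments:
    - [[0.008,0,0],[0,0,0],1]
    - [[0.012,0,0],[0,0,0],1]
    - [[0.012,0,-0.002],[0,0,0],1]
    - [[0,0,-0.02],[0,0,0],1]
    - [[0,0,-0.03],[0,0,0],1]
    - [[0,0,-0.04],[0,0,0],1]
    - [[0,0,-0.04],[0,0,0],1]
    - [[0,0,-0.04],[0,0,0],1]
    - [[0,0,-0.04],[0,0,0],1]
    - [[0,0,-0.03],[0,0,0],1]

```text
time: 22.8
tool_pos: [477.0, -277.7, 297.1]
tcp_rot: [179.0, -3.3, 169.4]
ft_force: [0.4, -0.9, -0.0]
finger_gap: 0.4
```

Run:
```python
from v import *
go(np.array([360,-420,330]),tool(172,0),8)
for n,(x,y) in(("side",(270,110)),("top",(320,180))):
    S=r.snapshot(n);pickle.dump(S,open(n+"21.pkl","wb"))
    cv2.imwrite(f"pics/{n}21.png",cv2.convertScaleAbs(cv2.resize(S["image"][y:y+120,x:x+130],None,fx=5,fy=5,interpolation=cv2.INTER_NEAREST),alpha=1.8))
```

```text
tcp [ 477.0228 -277.745   297.0844] rot [178.9584  -3.287  169.4399] t 22.8 F [ 0.4017 -0.9209 -0.0029] M [-0.0296 -0.0302  0.0003] gap 0.3666962477349834
left: mm [  90.7111 -160.7608  -30.6876] deg [ 1.1146 -3.2631 -2.5892]
8 rows m [ 0.0116 -0.0199 -0.004 ] rad [ 0.0024 -0.0071 -0.0056]
  via [ 417.9287 -348.3232  313.8441]
  via [ 360. -420.  330.]
```

View pics/side21.png

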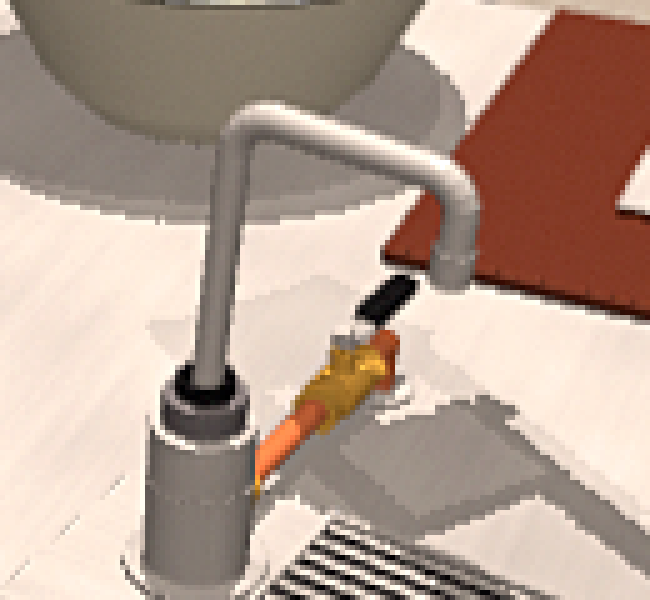

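View pics/top21.png

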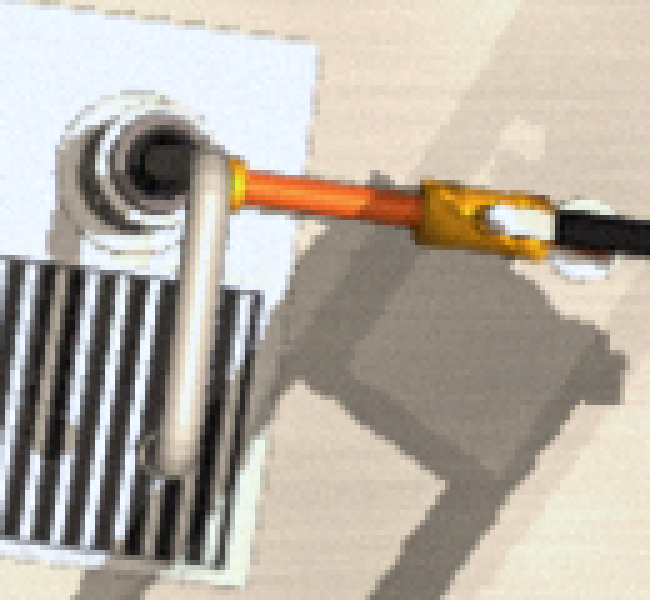

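The lever is in line with the pipe (top crop: white root (510,220), grip (600,232)). The spout is standing, with its arm along the tray's slats. I verify the nozzle position and depth numerically before handing in.

Run:
```python
from v import *
S=load("side21.pkl");T=load("top21.pkl");S0=load("side0.pkl");T0=load("top0.pkl")
a=lambda x,y:(x/5+270-.4,y/5+110-.4);b=lambda x,y:(x/5+320-.4,y/5+180-.4)
def axis(t1,t2,s1,s2):
    n1=np.cross(ray(T,t1)[1],ray(T,t2)[1]);n2=np.cross(ray(S,s1)[1],ray(S,s2)[1]);d=np.cross(n1,n2);d/=np.linalg.norm(d)
    p=np.linalg.lstsq(np.array([n1,n2,d]),np.array([n1@ray(T,t1)[0],n2@ray(S,s1)[0],0]),rcond=None)[0];return p,d
p,d=axis(b(206,190),b(182,420),a(300,127),a(420,168));d*=-np.sign(d[0])
for x in(530,490,455):print("arm",p+d*(x-p[0])/d[0])
print("az",np.degrees(np.arctan2(d[1],d[0])),"slope deg",np.degrees(np.arcsin(d[2])))
print("nozzle mouth @202",plane(S,a(451,281),202),"tray 446.7,-56.8")
print("lever root/grip top view",plane(T,b(490,217),66),plane(T,b(640,237),62))
# bystanders: image diffs
for n,A,B,rois in(("top",T0,T,{"oil":(120,120,185,180),"beaker":(230,95,280,150),"jar":(300,100,350,150),"brush":(145,200,172,235)}),("side",S0,S,{"oil":(120,225,185,350),"beaker":(170,190,220,270),"jar":(210,170,250,230),"brush":(215,300,250,345)})):
    for k,(x0,y0,x1,y1) in rois.items():
        f=lambda d:cv2.cvtColor(d["image"],cv2.COLOR_BGR2GRAY)[y0:y1,x0:x1].astype(np.float32)
        print(n,k,cv2.phaseCorrelate(f(A),f(B))[0])
```

```text
arm [530.     -67.9359 251.8629]
arm [490.     -64.1823 248.3832]
arm [455.     -60.8978 245.3385]
az 174.63897383839318 slope deg -4.950135845580079
nozzle mouth @202 [441.0502 -54.3503 202.    ] tray 446.7,-56.8
lever root/grip top view [ 530.6049 -214.2251   66.    ] [ 522.3399 -280.214    62.    ]
top oil (0.03218288592080398, -0.019146723519561704)
top beaker (-0.031224032388010414, 0.048534910548131194)
top jar (0.02200129717306254, -0.006732634191656928)
top brush (0.45468908050868784, 0.1290446048106766)
side oil (-0.004280334795637941, 0.5061519844608569)
side beaker (-0.004081608024879557, -0.050895916158495424)
side jar (0.012183488835383116, -0.010536127892311953)
side brush (-0.002248197547391584, 0.508476500840132)
```

Request:
carry_out:
  increments:
    - [[0.01,-0.02,-0.004],[0,0,0],1]
    - [[0.01,-0.02,-0.004],[0,0,0],1]
    - [[0,0,0],[0,0,0],1]
    - [[0,0,0],[0,0,0],1]
    - [[0,0,0],[0,0,0],1]

```text
time: 23.4
tool_pos: [451.6, -315.6, 307.9]
tcp_rot: [179.2, -2.8, 168.8]
ft_force: [-0.2, 0.6, 0.1]
finger_gap: 0.2
```

Run:
```python
from bench import r
s=r.sense();print(s["time"],s["tool_pos"],s["ft_force"],s["qd"]);print(r.hand_in())
```

```text
23.4 [ 451.61033066 -315.64912166  307.86925368] [-0.17077177  0.6330398   0.09723263] [ 0.15319223  0.01168761  0.55822255  0.21060998 -0.28574224  1.00136243]
the job is handed in; nothing more can be done
None
```

The spout is in the socket and pressed onto the stop, and the supply valve is fully open. I handed the job in at 23.4 s with the arm clear of everything; no verdict is reported.

**Spout:** On the first push the stem slipped about 12 mm up through the fingers at about 13 N, before it was past the seal. I slid the grip down until the palm bore on the spout's arm and pushed it through. The stop came about 32 mm below the socket mouth. I pressed it at 19–20 N, and a second press with less side load stopped at the same height.

**Valve:** I pushed the lever round with closed fingers until it met its stop, at about 89° by the finger position. The force rose to about 30 N per axis (roughly 40 N in total) before I backed off. The last pictures show the lever in line with the pipe.

**Last checks:**
- **Nozzle:** it is about 6 mm from above the tray's middle.
- **Depth:** the spout's height in the last pictures gives about 31 mm, which agrees with the felt stop.
- **Bystanders:** the oil bottle, cup, jar and brush moved no more than half a pixel, about 1 mm.
- **Lean (checks disagree):** the stem's slope in the side view gives about 2.4°. The arm's slope across two views gives about 5°, but that method also read too high while the spout stood in the block. The limit is 5.7°.
- **Force on the stop:** I read only the wrist force, so part of the 20 N may have been seal drag rather than pressure on the stop.

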